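Hold the tilt gauge on the stud at its mark

TASK

Seat the green stud block flat and square in the pocket of the wooden bearer and let go of it. Then pick up the yellow tilt gauge by its black handle, rest its foot on the rounded crest of the stud with the gauge standing upright, and rock it sideways there until the swinging red pointer settles on the blue mark. Finish still gripping the gauge, pressed lightly on the stud with the pointer on the mark, and leave the bottle, seed tray and pot alone.

Things in the scene. Friction and masses are not known exactly. Their poses are not given: they have to be found in the camera images.
- bearer: Wooden bearer (joist offcut) fixed to the table, 90 mm (its x) by 140 mm (its y) by 40 mm high, origin at the centre of its underside, z up. In the middle of its top is a rectangular pocket, 51 mm along its x by 67 mm along its y and 14 mm deep, with a 2 mm chamfer at the mouth. The centre of the pocket floor is 26 mm above the origin.
- pocket_floor (a point): Centre of the floor of the bearer's pocket, 14 mm below the bearer's top face; axes as the bearer's.
- stud_block: Stud block, loose, about 0.2 kg: green base 48 mm (x) by 64 mm (y) by 16 mm thick; fits the pocket either way round, 1.5 mm free per side, and then stands 2 mm proud of the bearer. On its middle a square aluminium stud, 26 by 26 mm, up to 40 mm; on that a rounded crest along x (10 mm radius, 26 mm long), 3 mm off centre towards +y, its top 50 mm up. Origin at the centre of the underside, z up.
- stud_grip (a point): Point on the block's centre line 40 mm above its underside, at the top of the square stud: a good height to grip the stud by its flat sides (26 mm wide; across the block's x the ends of the crest bar are flush with the stud). Axes as the block's.
- stud_crest (a point): Top of the rounded crest, in the middle of its length: 50 mm above the block's underside and 3 mm to the block's +y. The bar's centre line lies 10 mm below it.
- gauge_grip (a point): Middle of the gauge's black handle, 138 mm above the foot's underside; axes as the gauge's. The handle is 22 mm thick (gauge x), 40 mm wide (gauge y) and spans 112 to 160 mm above the underside.
- gauge_foot (a point): Centre of the flat underside of the gauge's foot; axes as the gauge's.
- gauge: Tilt gauge, about 0.37 kg, standing loose on a dark foot 34 mm (x) by 84 mm (y) by 12 mm thick; on it a yellow disc, 50 mm radius, 16 mm thick, in the y-z plane, centred 62 mm up, with a white dial on the +x face, which at the start faces away from the robot. Origin at the centre of the foot's underside; x out of the dial, z up to the handle.
- pointer (a joint): Angle of the red plumb pointer about the gauge's x (rad). It is pivoted at the disc's centre, hangs plumb with little damping (a swing dies out in about 2 s) and cannot be touched. 0: towards the foot (gauge upright); positive: tip towards the gauge's +y. It reads as far as the top of the gauge leans towards the gauge's +y.
- bezel (a joint): Angle of the blue mark on the dial, counted as for the pointer (rad); somewhere from 0.22 to 0.48, fixed during a run (it cannot be turned). The pointer is on the mark when the two angles are equal.
- pointer_tip (a point): Tip of the red pointer, 44 mm from the pivot.
- mark (a point): Point of the blue mark that the pointer tip meets, 44 mm from the pivot.
- bottle: Water bottle with red cap, 68 mm across, 200 mm high; origin at the centre of its underside. Leave alone.
- seed_tray: Black plastic seed tray with cells, 140 by 300 by 50 mm; origin under its centre. Leave alone.
- pot: Terracotta pot, 90 mm across, 80 mm high; origin under its centre. Leave alone.

How it is judged (in metres and radians):
On the way, in this order (a step that is already met when the one before it is completed fails the run):
1. the stud block lies flat and square in the bearer's pocket, released (horizontal distance between stud_block and pocket_floor below 0.0035 m and z of stud_block in the frame of bearer below 0.0285 m and angle between the x axis of stud_block and the x axis of bearer, either way round below 0.08 rad and angle between stud_block's own z axis and vertical below 0.05 rad and contact force between stud_block and the fingers below 0.05 N and linear speed of stud_block below 0.02 m/s), for 0.2 s.
2. the gauge's foot rests on the crest of the stud, the gauge gripped and about upright (within 7 degrees) (distance between gauge_foot and stud_crest below 0.02 m and contact force between gauge and stud_block above 0.5 N and angle between gauge's own z axis and vertical below 0.12 rad and contact force between gauge and the fingers above 1 N), for 0.15 s.
At the end, for the whole second after the job is handed in: Block seated (3.5 mm of centre, 2.5 mm of floor, 0.08 rad square, 0.05 rad flat). Gauge gripped, still, dial upright within 0.17 rad, foot centre within 20 mm of the crest top, 0.5 to 25 N on the block, off bearer and table; pointer tip at rest within 3.5 mm of the mark (horizontal distance between stud_block and pocket_floor below 0.0035 m and z of stud_block in the frame of bearer below 0.0285 m and angle between the x axis of stud_block and the x axis of bearer, either way round below 0.08 rad and angle between stud_block's own z axis and vertical below 0.05 rad and distance between gauge_foot and stud_crest below 0.02 m and contact force between gauge and stud_block between 0.5 and 25 N and contact force between gauge and the fingers above 1 N and contact force between gauge and bearer below 0.1 N and contact force between gauge and table below 0.1 N and distance between pointer_tip and mark below 0.0035 m and velocity of joint pointer between -0.2 and 0.2 rad/s and angle between gauge's own x axis and vertical between 1.4 and 1.74 rad and angular speed of gauge below 0.1 rad/s); the arm keeps its last pose, push and grip.
It fails at once if the bottle is moved more than 25 mm or tipped (distance of bottle from where it was at the start of the episode above 0.025 m or angle between bottle's own z axis and vertical above 0.25 rad).
It fails at once if the seed tray is moved more than 25 mm or tipped (distance of seed_tray from where it was at the start of the episode above 0.025 m or angle between seed_tray's own z axis and vertical above 0.25 rad).
It fails at once if the pot is moved more than 25 mm or tipped (distance of pot from where it was at the start of the episode above 0.025 m or angle between pot's own z axis and vertical above 0.25 rad).
It fails at once if the gauge is pressed on the stud with more than 60 N (contact force between gauge and stud_block above 60 N).
It also fails if it takes over 54 s, if anything falls off the work surface, if the arm or the gripper's body presses on something with over 40 N, if the wrist force passes 120 N, or if a joint passes its speed limit or range.

ROBOT

A 6-joint arm with a two-finger parallel gripper is mounted at the origin on the work surface. World frame = base frame: x ahead of the robot, y to its left, z up, the work surface at z = 0. Lengths are in mm, angles in rad, forces in N, time in s.
With the tool pointing down it reaches from about 300 to 1000 mm from the base axis. Payload 5.1 kg.
Tool frame: the origin (TCP) lies on the centre line of the jaws, within the pads' length; the fingertips stand 14 mm ahead of it and the grasp point (between the pads) lies 5 mm behind it (tcp_to_tips is the distance from the TCP to the fingertips, in mm); z points along the fingers, y is the direction in which the jaws open and shut (so a half turn about z gives the same grasp; the last joint's range is limited). The gripper opens to 95 mm and grips with 3 to 60 N. Pads are 20 mm wide; open, the fingers measure 119 mm over their backs; the gripper's body (75 mm by 180 mm) begins 59 mm behind the grasp point.
Start: joints at [-1.41, 0.124, 1.65, -0, 1.367, -0.083], TCP at [156.872, -630.774, 192.756] pointing down, gripper open.
Joint ranges: [-2.61, 2.61], [-1.02, 2.33], [0.03, 2.71], [-1.35, 4.49], [0.32, 2.68], [-2.91, 2.91]. Speed limits (rad/s): [2.57, 2.57, 3.14, 3.14, 3.14, 3.14].

INTERFACE

Orientations are given as a unit quaternion [x, y, z, w].
In Python, from rig import observe, get_image, camera_info, close_job, boxes_of, tcp_to_tips gives the robot as it stands. The module is installed in compiled form; this text tells all that it offers.
- The arm moves only by the tool step_arm, never from a script. Its argument "motion" is a list of rows, each a list of 7 numbers: the closure, from -1 (fully open) to 1 (shut), then the shift along the world's x, y, z in mm, then the turn, a rotation vector about the world's x, y, z in degrees. A call has 1 to 5 rows; each row shifts and turns the pose as measured when the row begins; what a row does not reach is not made up. A row lasts 1/12 s, in which the tool goes at most 41.7 mm and 7.16 degrees, less where a joint would pass 70% of its speed; a pose out of reach is approached as far as the arm can. A call with a gripper value outside its range is refused whole. The fingers move at their own pace and stop on an object; "grip_force" is the grip in N (left out, the last holds). Time passes only in rows, so rows that do not move let the fingers close. It gives the time, the measured TCP pose, the force and the opening at its end, in the units of the state.
- observe(): the state, without advancing time (a new reading comes with each control period).
- get_image(name): name is "side" or "top" or "wrist"; returns the picture (480x640x3 uint8, red, green, blue); there is no depth.
- camera_info(name): a dict with "intrinsics" (3x3 intrinsics, pixels), "extrinsics" (4x4, takes a point from camera to world coordinates). Camera axes: x right, y down, z forward; pixel columns grow to the right and rows downward; lengths in mm; the calibration is good to about 2 mm. A picture is of the moment at which its call begins: read the wrist's pose just before it. camera_info takes no time and is no camera call; for the wrist camera it gives the pose at the moment of the call.
- close_job(): hands the job in, once; it reports no verdict.
Trained networks look in the newest picture that a camera, given by its name, has taken for a name from the list of things; names that differ only in an ending like _2 or _b are one class to them, and where a whole thing is asked for, a point or a joint stands for the part that bears it (a point fixed in the world has none). Each returns a list of dicts, best first, with "score" (0 to 1); they miss things now and then, are a little off and sometimes report something else, mostly with a low value. They report only what shows in the picture. A call takes as long as a camera call.
- boxes_of(camera, query): "xy" ([column, row] in pixels, amid what is visible of it).
The state is a dict: "time_s": time; "joint_pos": joint angles; "qvel": joint speeds; "joint_torque": joint torques, N m; "ee_pos": TCP position; "eef_rot": TCP orientation; "wrist_force": force on the tool from outside, world axes, zero at the start; "torque": the same for the moment, N m; "gripper_width": finger opening in mm.
Only numpy, scipy, OpenCV 4.12 (cv2) and the standard library are available. Lean on these libraries where they do the work, as an engineer would, in place of code of your own. Each camera call takes 0.05 s, during which the arm holds its last target.

## Working session

There is one attempt and no reset: what is moved stays moved. The work goes in short steps, Python scripts to look and compute and a tool call to move; the robot and the scene stay as the last step left them, time stands still between calls to the robot, and variables do not carry over. Pictures are saved under pics/ and viewed, and the job is handed in when it is done.

Besides the shell and the picture viewer there is one more tool, called after ">>>" by a JSON object that holds its "api" and its "payload", one argument or row to a line. step_arm: Moves the arm, as the interface text tells. Its arguments: {"type":"object","properties":{"motion":{"type":"array","items":{"type":"array","items":{"type":"number"}}},"grip_force":{"type":"number"}},"required":["motion"]}

```bash
mkdir -p pics && ls && python3 - <<'E'
from rig import *
import cv2,json
for n in ["side","top","wrist"]:
    ci=camera_info(n); print(n,ci["intrinsics"],ci["extrinsics"])
    im=get_image(n); cv2.imwrite(f"pics/{n}0.png",im[:,:,::-1])
print(observe()); print(tcp_to_tips)
E
```

```text
pics
side [[579.69391288   0.         328.84203982]
 [  0.         579.69391288 234.8470088 ]
 [  0.           0.           1.        ]] [[-9.61460241e-01 -1.77992058e-01  2.09554365e-01  3.19440686e+02]
 [-2.74938329e-01  6.17516495e-01 -7.36941174e-01  1.08371903e+03]
 [ 1.76639947e-03 -7.66154166e-01 -6.42654397e-01  1.06951146e+03]
 [ 0.00000000e+00  0.00000000e+00  0.00000000e+00  1.00000000e+00]]
top [[523.95899144   0.         320.80162352]
 [  0.         523.95899144 249.01133094]
 [  0.           0.           1.        ]] [[-6.38210631e-03 -9.88066280e-01  1.53897029e-01  4.13420434e+02]
 [-9.99956800e-01  5.26588865e-03 -7.65956043e-03  1.04820750e+01]
 [ 6.75774876e-03 -1.53939265e-01 -9.88057203e-01  1.35256927e+03]
 [ 0.00000000e+00  0.00000000e+00  0.00000000e+00  1.00000000e+00]]
wrist [[346.90096858   0.         322.55542463]
 [  0.         346.90096858 238.79211534]
 [  0.           0.           1.        ]] [[ 2.41100675e-01 -9.38418128e-01 -2.47470970e-01  2.26218243e+02]
 [-9.70498849e-01 -2.33541378e-01 -5.99200139e-02 -6.14190002e+02]
 [-1.56468410e-03  2.54617047e-01 -9.67040698e-01  3.84107637e+02]
 [ 0.00000000e+00  0.00000000e+00  0.00000000e+00  1.00000000e+00]]
{'time_s': 0.15, 'joint_pos': array([-1.40958704e+00,  1.24366799e-01,  1.65137010e+00, -1.27515514e-05,
        1.36750270e+00, -8.25963651e-02]), 'qvel': array([-3.12957660e-04, -1.75082624e-03, -4.32021690e-03,  2.31110115e-04,
       -1.14854744e-03, -8.04199608e-05]), 'joint_torque': array([ 1.15492694e-03, -4.18193185e+01, -3.60471833e+01,  7.75509886e-02,
        4.69505286e-02, -1.05118158e-04]), 'ee_pos': array([ 156.79125574, -630.24727107,  191.75622349]), 'eef_rot': array([ 9.92578553e-01,  1.21602374e-01, -3.85980108e-05, -8.22590102e-04]), 'wrist_force': array([ 0.09543572, -0.24641372,  0.19769896]), 'torque': array([-0.02219748, -0.01474162, -0.01114779]), 'gripper_width': 95.01437143155012}
14.0
```

View pics/side0.png

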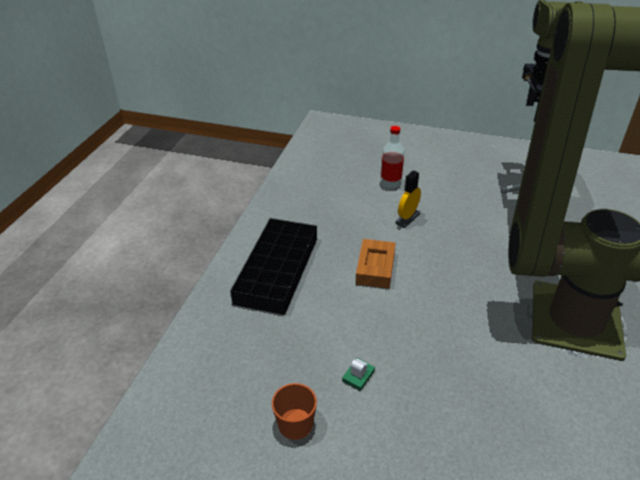

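View pics/top0.png

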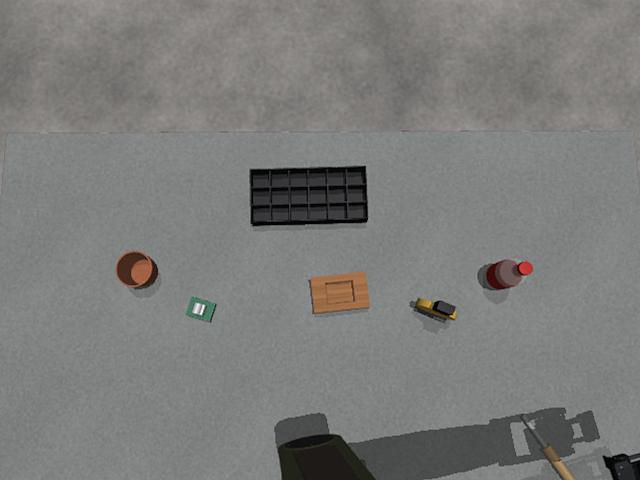

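View pics/wrist0.png

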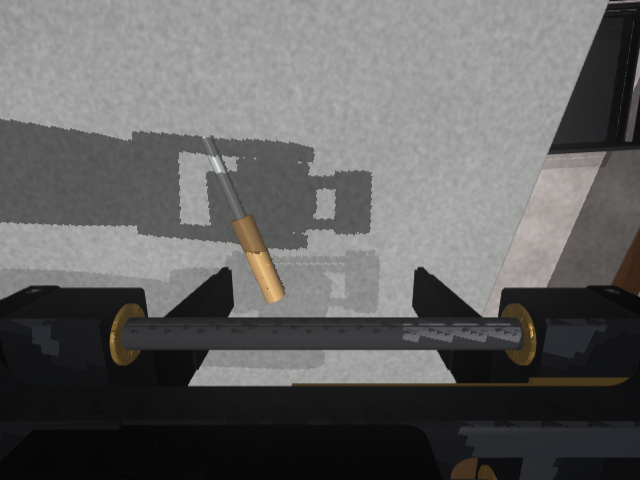

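The side and top views show the bearer at about (340,292), the stud block at (201,309), the gauge at (437,308), the bottle at (505,273), the pot at (137,268) and the tray at (308,195), all in top-view pixels. Next I'll measure each pose by colour segmentation.

```bash
cat > h.py <<'E'
import numpy as np,cv2
from scipy.spatial.transform import Rotation as R
def ray(ci,u,v):
    K=np.array(ci["intrinsics"]);T=np.array(ci["extrinsics"])
    d=T[:3,:3]@np.linalg.solve(K,np.array([u,v,1.]));return T[:3,3],d
def onz(ci,u,v,z):
    o,d=ray(ci,u,v);return o+d*(z-o[2])/d[2]
def proj(ci,p):
    K=np.array(ci["intrinsics"]);T=np.array(ci["extrinsics"])
    p=np.atleast_2d(p);c=(p-T[:3,3])@T[:3,:3];q=c@K.T;return q[:,:2]/q[:,2:]
def big(m):
    n,l,s,c=cv2.connectedComponentsWithStats(m.astype(np.uint8));i=1+np.argmax(s[1:,4]);return (l==i).astype(np.uint8)
def crop(im,x0,y0,w,h,k,name,inter=cv2.INTER_CUBIC):
    c=cv2.resize(im[y0:y0+h,x0:x0+w],None,fx=k,fy=k,interpolation=inter);cv2.imwrite(name,c[:,:,::-1])
E
python3 - <<'E'
from rig import *; from h import *
im=cv2.imread("pics/top0.png")[:,:,::-1]; ci=camera_info("top")
a=np.hstack([im[250:350,150:250],im[250:350,290:390],im[250:350,390:490]])
cv2.imwrite("pics/c0.png",cv2.resize(a,(800,267),interpolation=cv2.INTER_NEAREST)[:,:,::-1])
hsv=cv2.cvtColor(np.ascontiguousarray(im),cv2.COLOR_RGB2HSV)
g=big((hsv[...,0]>60)&(hsv[...,0]<90)&(hsv[...,1]>120))
sub=np.zeros_like(g)
def rect(m,z):
    c,_=cv2.findContours(m,cv2.RETR_EXTERNAL,cv2.CHAIN_APPROX_NONE)
    c=max(c,key=cv2.contourArea); r=cv2.minAreaRect(cv2.convexHull(c)); b=cv2.boxPoints(r)
    w=np.array([onz(ci,*p,z) for p in b]); print(r); print(w.round(1),w.mean(0).round(1),np.linalg.norm(w-np.roll(w,-1,0),axis=1).round(1))
    for i in range(2):
        d=w[i+1]-w[i];print("ang",np.degrees(np.arctan2(d[1],d[0])))
rect(g,14)
b=big((hsv[...,0]>5)&(hsv[...,0]<25)&(hsv[...,1]>100)&(np.arange(640)[None]>300)&(np.arange(640)[None]<390)&(np.arange(480)[:,None]<340)); rect(b,38)
y=big((hsv[...,0]>18)&(hsv[...,0]<32)&(hsv[...,1]>150)&(np.arange(640)[None]>400)); print(np.argwhere(y).mean(0)[::-1]); rect(y,100)
for n in ["gauge_grip","gauge","stud_block","stud_crest","pot","bottle","bearer"]:
    r=boxes_of("top",n); print(n,[(np.round(q["xy"],1),round(q["score"],2)) for q in r][:2])
E
```

```text
((211.65003967285156, 315.0500183105469), (0.6324555277824402, 4.110960960388184), 18.43494987487793)
[[449.5 279.9  14. ]
 [459.3 276.8  14. ]
 [458.8 275.3  14. ]
 [449.  278.3  14. ]] [454.1 277.6  14. ] [10.2  1.6 10.2  1.6]
ang -17.233955580486423
ang -108.51643255048009
((339.6478271484375, 292.0600280761719), (35.83242416381836, 55.99626541137695), 83.79655456542969)
[[ 546.3   28.3   38. ]
 [ 560.8 -112.3   38. ]
 [ 471.3 -120.2   38. ]
 [ 457.2   18.9   38. ]] [508.9 -46.3  38. ] [141.3  89.9 139.8  89.6]
ang -84.09835795835875
ang -174.93733975913452
[433.20384615 308.88846154]
((436.1637878417969, 309.2845153808594), (41.492835998535156, 10.110595703125), 23.198591232299805)
[[ 470.5 -223.   100. ]
 [ 492.5 -233.3  100. ]
 [ 453.2 -322.7  100. ]
 [ 431.4 -312.3  100. ]] [ 461.9 -272.8  100. ] [24.3 97.7 24.2 97.5]
ang -25.01218855916938
ang -113.73307233819938
gauge_grip [(array([435., 306.]), 0.71)]
gauge [(array([438.1, 309.6]), 0.73), (array([202.8, 310.2]), 0.66)]
stud_block [(array([201.2, 309.3]), 0.61)]
stud_crest [(array([198.7, 307.8]), 0.95)]
pot [(array([137.9, 270.3]), 0.85)]
bottle [(array([508.1, 274.1]), 0.9)]
bearer [(array([339.7, 292.6]), 0.89), (array([199.9, 308. ]), 0.41)]
```

View pics/c0.png

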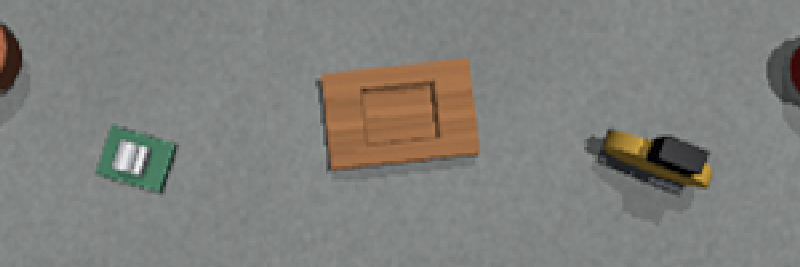

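>>> {"api": "step_arm", "payload": {
  "motion": [
    [-1, 13, 38, 2, 0, 0, 0],
    [-1, 13, 38, 2, 0, 0, 0],
    [-1, 13, 38, 2, 0, 0, 0],
    [-1, 13, 38, 2, 0, 0, 0],
    [-1, 13, 38, 2, 0, 0, 0]
  ]
}}

```text
time_s: 0.92
ee_pos: [220.0, -439.4, 198.7]
eef_rot: [0.993, 0.117, -0.001, -0.002]
wrist_force: [1.8, 0.2, 0.8]
gripper_width: 95.2
```

>>> {"api": "step_arm", "payload": {
  "motion": [
    [-1, 12, 39, 0, 0, 0, 0],
    [-1, 12, 39, 0, 0, 0, 0],
    [-1, 12, 39, 0, 0, 0, 0],
    [-1, 12, 39, 0, 0, 0, 0],
    [-1, 12, 39, 0, 0, 0, 0]
  ]
}}

```text
time_s: 1.33
ee_pos: [279.7, -239.8, 199.5]
eef_rot: [0.993, 0.115, 0.001, -0.0]
wrist_force: [2.3, 0.1, 0.2]
gripper_width: 95.3
```

>>> {"api": "step_arm", "payload": {
  "motion": [
    [-1, 31, 27, 0, 0, 0, 0],
    [-1, 31, 27, 0, 0, 0, 0],
    [-1, 31, 27, 0, 0, 0, 0],
    [-1, 31, 27, 0, 0, 0, 0],
    [-1, 24, 38, 0, 0, 0, 0]
  ]
}}

```text
time_s: 1.75
ee_pos: [425.8, -91.5, 202.6]
eef_rot: [0.994, 0.113, 0.006, 0.004]
wrist_force: [1.0, 0.5, 0.6]
gripper_width: 95.2
```

>>> {"api": "step_arm", "payload": {
  "motion": [
    [-1, 0, 40, 0, 0, 0, 0],
    [-1, 0, 10, 0, 0, 0, 0],
    [-1, 0, 0, 0, 0, 0, 0]
  ]
}}

```text
time_s: 2.0
ee_pos: [428.9, -33.1, 203.4]
eef_rot: [0.993, 0.118, 0.007, 0.003]
wrist_force: [-0.7, 0.0, -0.4]
gripper_width: 95.2
```

```bash
python3 - <<'E'
from rig import *; from h import *
ci=camera_info("wrist");im=get_image("wrist");cv2.imwrite("pics/w1.png",im[:,:,::-1]);np.save("w1.npy",np.array(ci["extrinsics"]));o=observe();print(o["ee_pos"],o["joint_pos"],np.abs(o["qvel"]).max())
E
```

```text
[428.80731316 -33.94253659 203.42141912] [-2.02627468e-01 -4.10072849e-01  2.10940605e+00 -1.78005109e-03
  1.42755211e+00  1.13253210e+00] 0.05756415375677744
```

View pics/w1.png

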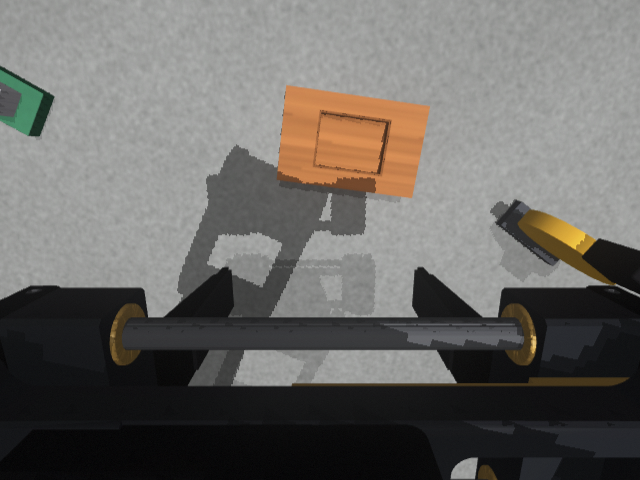

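The wrist view shows the bearer's top corners at about (287,86), (429,105), (412,197) and (277,180), with the pocket in the middle.

```bash
cat >> h.py <<'E'
from scipy.optimize import least_squares
def quadfit(m):
    c,_=cv2.findContours(m,cv2.RETR_EXTERNAL,cv2.CHAIN_APPROX_NONE);c=max(c,key=cv2.contourArea);h=cv2.convexHull(c)
    return cv2.approxPolyN(h,4,ensure_convex=True).reshape(-1,2).astype(float)
def rectfit(q,ci,z,sx,sy,x0):
    # q: 4 px corners any order; fit (x,y,yaw) 
    w=np.array([onz(ci,*p,z)[:2] for p in q])
    L=np.array([[1,1],[-1,1],[-1,-1],[1,-1]])*np.array([sx,sy])/2
    def model(p):
        c,s=np.cos(p[2]),np.sin(p[2]);return L@np.array([[c,s],[-s,c]])+p[:2]
    def f(p):
        M=model(p);i=[np.argmin(np.linalg.norm(M-a,axis=1)) for a in w];return (w-M[i]).ravel()
    r=least_squares(f,x0,loss="soft_l1",f_scale=2);return r.x,f(r.x).reshape(-1,2)
E
python3 - <<'E'
from rig import *; from h import *
im=np.ascontiguousarray(cv2.imread("pics/w1.png")[:,:,::-1]);ci=camera_info("wrist");ci["extrinsics"]=np.load("w1.npy")
hsv=cv2.cvtColor(im,cv2.COLOR_RGB2HSV)
X=np.arange(640)[None];Y=np.arange(480)[:,None]
m=big((hsv[...,0]>5)&(hsv[...,0]<25)&(hsv[...,1]>90)&(X<450)&(X>250)&(Y<230))
q=quadfit(m);print(q)
x,r=rectfit(q,ci,40,90,140,[509,-46,0.1]);print(x,np.degrees(x[2]),r.round(1))
a=hsv[80:200,270:440]
crop(im,270,75,170,130,4,"pics/w1c.png")
# predicted pocket mouth
c,s=np.cos(x[2]),np.sin(x[2]);Rm=np.array([[c,-s],[s,c]])
for z,hx,hy in((40,45,70),(40,27.5,35.5),(26,25.5,33.5)):
    P=[np.r_[x[:2]+Rm@[i*hx,j*hy],z] for i,j in((1,1),(-1,1),(-1,-1),(1,-1))];print(z,((proj(ci,P)-[270,75])*4).round(0).tolist())
E
```

```text
[[430. 106.]
 [411. 198.]
 [276. 179.]
 [286.  84.]]
[ 5.11253521e+02 -4.47513264e+01  9.64666023e-02] 5.527129174062544 [[ 0.2 -0.2]
 [-0.1  0.1]
 [-0.2 -0. ]
 [ 0.1  0.2]]
40 [[65.0, 37.0], [24.0, 415.0], [564.0, 492.0], [639.0, 125.0]]
40 [[198.0, 135.0], [168.0, 365.0], [445.0, 405.0], [486.0, 179.0]]
26 [[205.0, 152.0], [178.0, 356.0], [430.0, 392.0], [465.0, 191.0]]
```

View pics/w1c.png

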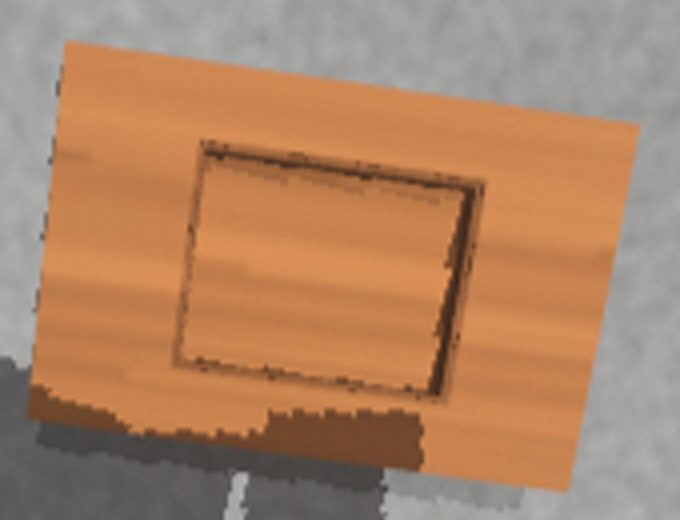

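The crop shows the pocket mouth at (200,140)–(485,180)–(445,400)–(170,365), and my model predicts it within a few enlarged pixels. That puts the bearer at (511.3, -44.8), yaw 5.53°. Next I'll look at the stud block.

>>> {"api": "step_arm", "payload": {
  "motion": [
    [-1, 0, 40, 0, 0, 0, 0],
    [-1, 0, 40, 0, 0, 0, 0],
    [-1, 0, 40, 0, 0, 0, 0],
    [-1, 0, 40, 0, 0, 0, 0],
    [-1, 0, 40, 0, 0, 0, 0]
  ]
}}

```text
time_s: 2.47
ee_pos: [430.1, 159.4, 204.8]
eef_rot: [0.994, 0.105, 0.009, 0.006]
wrist_force: [0.5, -0.6, -0.0]
gripper_width: 95.4
```

>>> {"api": "step_arm", "payload": {
  "motion": [
    [-1, -10, 40, 0, 0, 0, 0],
    [-1, -10, 40, 0, 0, 0, 0],
    [-1, 0, 30, 0, 0, 0, 0],
    [-1, 0, 0, 0, 0, 0, 0]
  ]
}}

```text
time_s: 2.8
ee_pos: [411.0, 273.9, 205.9]
eef_rot: [0.995, 0.103, 0.011, 0.005]
wrist_force: [-0.3, 0.2, 0.7]
gripper_width: 95.0
```

```bash
python3 - <<'E'
from rig import *; from h import *
ci=camera_info("wrist");im=get_image("wrist");cv2.imwrite("pics/w2.png",im[:,:,::-1]);np.save("w2.npy",np.array(ci["extrinsics"]));o=observe();print(o["ee_pos"],o["eef_rot"],o["joint_pos"],np.abs(o["qvel"]).max())
E
```

```text
[411.10533162 272.07142697 205.73588572] [0.9946733  0.10235384 0.01042247 0.00633125] [ 0.48822271 -0.24982269  1.98448185 -0.01988946  1.39241563  1.85732406] 0.052586728573010055
```

View pics/w2.png

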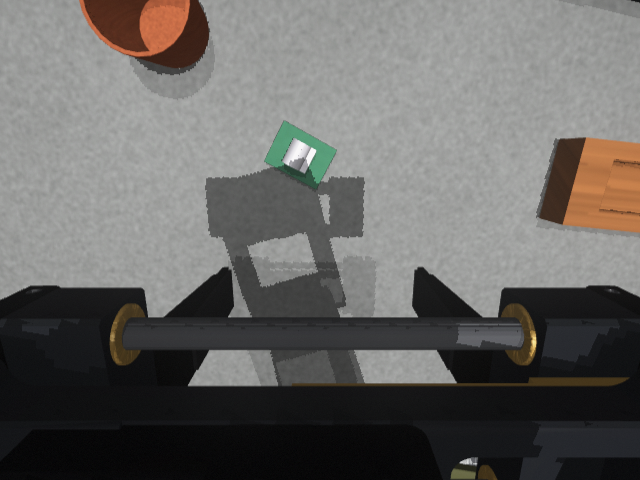

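```bash
python3 - <<'E'
from rig import *; from h import *
im=np.ascontiguousarray(cv2.imread("pics/w2.png")[:,:,::-1]);ci=camera_info("wrist");ci["extrinsics"]=np.load("w2.npy")
hsv=cv2.cvtColor(im,cv2.COLOR_RGB2HSV)
m=big((hsv[...,0]>60)&(hsv[...,0]<90)&(hsv[...,1]>90)&(hsv[...,2]>105))
q=quadfit(m);print(q, hsv[140,280],hsv[170,285],hsv[186,316])
for sx,sy in((48,64),):
  for yaw in(-0.5,1.0):
    x,r=rectfit(q,ci,16,sx,sy,[470,300,yaw]);print(x,np.degrees(x[2]),r.round(1).tolist())
crop(im,250,110,100,90,8,"pics/w2c.png")
E
```

```text
[[336. 150.]
 [318. 184.]
 [263. 162.]
 [284. 121.]] [ 74 114 154] [ 75 105  80] [ 74 105  85]
[ 4.72212076e+02  3.07682159e+02 -2.66158393e-01] -15.249752602438319 [[-1.4, 0.7], [5.6, -0.3], [-0.2, 0.7], [-0.5, -1.3]]
[471.91090907 308.38876303   1.15404508] 66.12191255955736 [[-5.9, -2.3], [13.3, -16.6], [4.9, 2.3], [-7.6, 13.6]]
```

View pics/w2c.png

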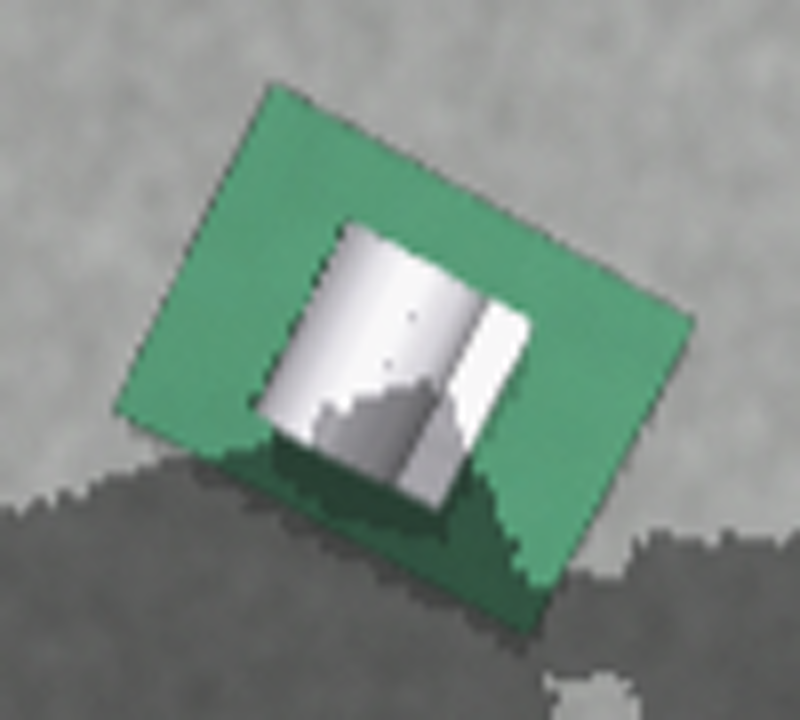

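```bash
python3 - <<'E'
from rig import *; from h import *
ci=camera_info("wrist");ci["extrinsics"]=np.load("w2.npy")
q=(np.array([(272,82),(695,322),(530,636),(115,411)])+.5)/8-.5+[250,110]
x,r=rectfit(q,ci,16,48,64,[470,300,-.3]);print(x,np.degrees(x[2]),r.round(1).tolist())
o=observe();print(o["ee_pos"],R.from_quat(o["eef_rot"]).as_matrix().round(4))
# stud top plane check
c,s=np.cos(x[2]),np.sin(x[2]);Rm=np.array([[c,-s],[s,c]])
P=[np.r_[x[:2]+Rm@[i,j],z] for i,j,z in((13,13,40),(-13,-13,40),(13,-13,40),(13,3,50),(-13,3,50))];print(((proj(ci,P)-[250,110])*8).round(0).tolist())
# tool target: tool y along block x or y, tool z down
def target(yaw):  # tool x at yaw
    tx=np.array([np.cos(yaw),np.sin(yaw),0]);tz=np.array([0,0,-1.]);ty=np.cross(tz,tx);return np.c_[tx,ty,tz]
for y in (x[2],x[2]+np.pi/2):
    d=R.from_matrix(target(y))*R.from_quat(o["eef_rot"]).inv();print("rotvec",d.as_rotvec(degrees=True))
E
```

```text
[ 4.72273576e+02  3.07826594e+02 -2.89060657e-01] -16.561955694501183 [[-0.1, -0.0], [-0.3, 0.5], [0.2, 0.1], [0.2, -0.5]]
[411.10533162 272.07142697 205.73588572] [[ 0.9788  0.2035  0.022 ]
 [ 0.2037 -0.979  -0.0105]
 [ 0.0194  0.0147 -0.9997]]
[[347.0, 217.0], [435.0, 505.0], [531.0, 320.0], [414.0, 254.0], [317.0, 447.0]]
rotvec [  0.89910138   1.08844731 -28.31088029]
rotvec [-0.13915387  1.46068672 61.6845233 ]
```

The crop shows the block's base corners, the stud and the crest offset towards image left (world +y). The block fits at (472.3, 307.8), yaw -16.56°, with under 0.6 mm residual. I'll approach with tool x along the block's x.

>>> {"api": "step_arm", "payload": {
  "motion": [
    [-1, 15, 9, -25, 0.2, 0.3, -7],
    [-1, 15, 9, -25, 0.2, 0.3, -7],
    [-1, 15, 9, -25, 0.2, 0.3, -7],
    [-1, 15, 9, -25, 0.2, 0.3, -7],
    [-1, 0, 0, 0, 0, 0, 0]
  ]
}}

```text
time_s: 3.27
ee_pos: [479.2, 300.9, 106.3]
eef_rot: [0.988, -0.152, 0.004, 0.002]
wrist_force: [-1.9, -0.5, -1.3]
gripper_width: 94.9
```

```bash
cat > to.py <<'E'
import sys
from rig import *; from h import *
# usage: to.py x y z yawdeg [lean]
x,y,z,yaw=map(float,sys.argv[1:5])
o=observe();yaw=np.radians(yaw)
tx=np.array([np.cos(yaw),np.sin(yaw),0]);tz=np.array([0,0,-1.]);M=np.c_[tx,np.cross(tz,tx),tz]
d=(R.from_matrix(M)*R.from_quat(o["eef_rot"]).inv()).as_rotvec(degrees=True)
print("t",round(o["time_s"],2),"pos",o["ee_pos"].round(1),"d",(np.array([x,y,z])-o["ee_pos"]).round(1),"rot",d.round(2),"F",o["wrist_force"].round(1),"w",round(o["gripper_width"],1))
E
python3 to.py 472.3 307.8 33 -16.56
```

```text
t 3.27 pos [479.2 300.9 106.3] d [ -6.9   6.9 -73.3] rot [0.28 0.43 0.96] F [-1.9 -0.5 -1.3] w 94.9
```

>>> {"api": "step_arm", "payload": {
  "motion": [
    [-1, -7, 7, -20, 0.3, 0.4, 1],
    [-1, 0, 0, 0, 0, 0, 0]
  ]
}}

```text
time_s: 3.43
ee_pos: [473.7, 303.2, 85.2]
eef_rot: [0.99, -0.144, -0.001, 0.001]
wrist_force: [-1.6, -0.3, -1.3]
gripper_width: 95.3
```

```bash
python3 to.py 472.3 307.8 33 -16.56; python3 - <<'E'
from rig import *; from h import *
ci=camera_info("wrist");im=get_image("wrist");cv2.imwrite("pics/w3.png",im[:,:,::-1])
E
```

```text
t 3.43 pos [473.7 303.2  85.2] d [ -1.4   4.6 -52.2] rot [ 0.12 -0.12  0.05] F [-1.6 -0.3 -1.3] w 95.3
```

View pics/w3.png

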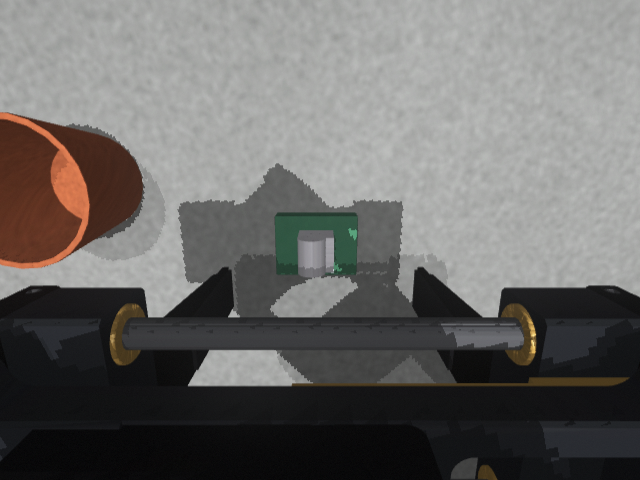

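The fingers straddle the square-on block at (316,245). Next I'll descend.

>>> {"api": "step_arm", "payload": {
  "motion": [
    [-1, -2, 5, -17, 0, 0, 0],
    [-1, 0, 0, -17, 0, 0, 0],
    [-1, 0, 0, -16, 0, 0, 0],
    [-1, 0, 0, 0, 0, 0, 0]
  ]
}}

```text
time_s: 3.82
ee_pos: [481.1, 305.9, 48.6]
eef_rot: [0.989, -0.145, 0.009, -0.004]
wrist_force: [-0.2, -0.2, -1.0]
gripper_width: 95.0
```

```bash
python3 to.py 472.3 307.8 33 -16.56
```

```text
t 3.82 pos [481.1 305.9  48.6] d [ -8.8   1.9 -15.6] rot [-0.26  1.08  0.15] F [-0.2 -0.2 -1. ] w 95.0
```

>>> {"api": "step_arm", "payload": {
  "motion": [
    [-1, -9, 2, -3, -0.3, 1, 0],
    [-1, -2, 1, -6, 0, 0.3, 0],
    [-1, -1, 0, -4, 0, 0, 0],
    [-1, 0, 0, 0, 0, 0, 0]
  ]
}}

```text
time_s: 4.15
ee_pos: [472.5, 309.0, 43.0]
eef_rot: [0.989, -0.146, 0.002, -0.002]
wrist_force: [-0.5, -1.3, 0.5]
gripper_width: 94.9
```

```bash
python3 to.py 472.3 307.8 33 -16.56
```

```text
t 4.15 pos [472.5 309.   43. ] d [ -0.2  -1.2 -10. ] rot [-0.18  0.24  0.2 ] F [-0.5 -1.3  0.5] w 94.9
```

>>> {"api": "step_arm", "payload": {
  "motion": [
    [-1, -1, -1, -7, -0.2, 0.3, 0.2],
    [-1, -1, 0, -5, 0, 0.2, 0],
    [-1, 0, 0, -2, 0, 0, 0]
  ]
}}

```text
time_s: 4.4
ee_pos: [471.9, 308.8, 30.6]
eef_rot: [0.99, -0.143, -0.001, -0.001]
wrist_force: [0.2, 0.1, 0.2]
gripper_width: 95.6
```

```bash
python3 to.py 472.3 307.8 33 -16.56
```

```text
t 4.4 pos [471.9 308.8  30.6] d [ 0.4 -1.   2.4] rot [-0.08 -0.07 -0.07] F [0.2 0.1 0.2] w 95.6
```

>>> {"api": "step_arm", "payload": {
  "motion": [
    [-1, 0, -1, 4, 0, 0, 0],
    [-1, 0, 0, 1, 0, 0, 0]
  ],
  "grip_force": 30
}}

```text
time_s: 4.57
ee_pos: [471.0, 307.3, 34.4]
eef_rot: [0.99, -0.143, -0.002, 0.0]
wrist_force: [-0.1, 0.3, 0.1]
gripper_width: 94.8
```

```bash
python3 to.py 472.3 307.8 33 -16.56
```

```text
t 4.57 pos [471.  307.3  34.4] d [ 1.3  0.5 -1.4] rot [ 0.   -0.2  -0.08] F [-0.1  0.3  0.1] w 94.8
```

>>> {"api": "step_arm", "payload": {
  "motion": [
    [0.4, 1, 0, -1, 0, 0, 0],
    [0.4, 0, 0, 0, 0, 0, 0],
    [1, 0, 0, 0, 0, 0, 0],
    [1, 0, 0, 0, 0, 0, 0],
    [1, 0, 0, 0, 0, 0, 0]
  ],
  "grip_force": 30
}}

```text
time_s: 4.98
ee_pos: [472.7, 307.6, 34.1]
eef_rot: [0.99, -0.143, -0.001, -0.0]
wrist_force: [0.1, 0.1, -0.3]
gripper_width: 67.0
```

>>> {"api": "step_arm", "payload": {
  "motion": [
    [1, 0, 0, 0, 0, 0, 0],
    [1, 0, 0, 0, 0, 0, 0],
    [1, 0, 0, 0, 0, 0, 0]
  ]
}}

```text
time_s: 5.23
ee_pos: [472.7, 307.6, 34.1]
eef_rot: [0.99, -0.143, -0.001, -0.0]
wrist_force: [0.7, -0.5, 0.3]
gripper_width: 47.5
```

```bash
python3 to.py 472.3 307.8 33 -16.56
```

```text
t 5.23 pos [472.7 307.6  34.1] d [-0.4  0.2 -1.1] rot [-0.03 -0.14 -0.09] F [ 0.7 -0.5  0.3] w 47.5
```

>>> {"api": "step_arm", "payload": {
  "motion": [
    [1, 0, 0, 0, 0, 0, 0],
    [1, 0, 0, 0, 0, 0, 0],
    [1, 0, 0, 0, 0, 0, 0],
    [1, 0, 0, 0, 0, 0, 0],
    [1, 0, 0, 0, 0, 0, 0]
  ]
}}

```text
time_s: 5.65
ee_pos: [472.6, 307.6, 34.1]
eef_rot: [0.99, -0.143, -0.001, -0.0]
wrist_force: [0.0, -0.1, -0.4]
gripper_width: 14.1
```

The opening of 14.1 mm is narrower than the 26 mm stud, so I'll look before going on.

```bash
python3 - <<'E'
from rig import *; from h import *
im=get_image("wrist");cv2.imwrite("pics/w4.png",im[:,:,::-1]);im=get_image("top");crop(im,150,260,100,90,8,"pics/t4.png")
E
```

```text
(no output)
```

View pics/w4.png

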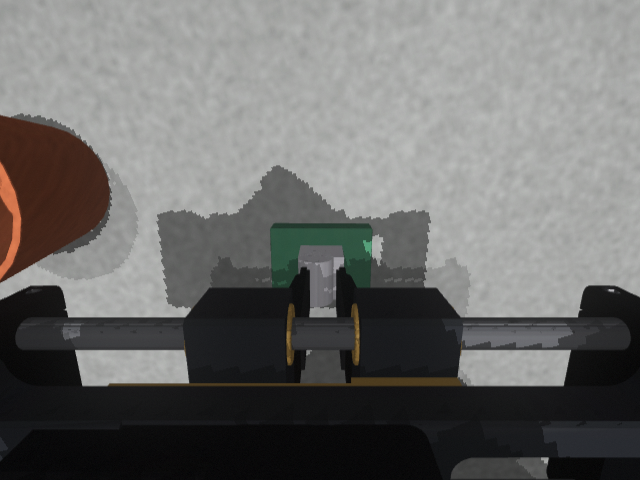

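View pics/t4.png

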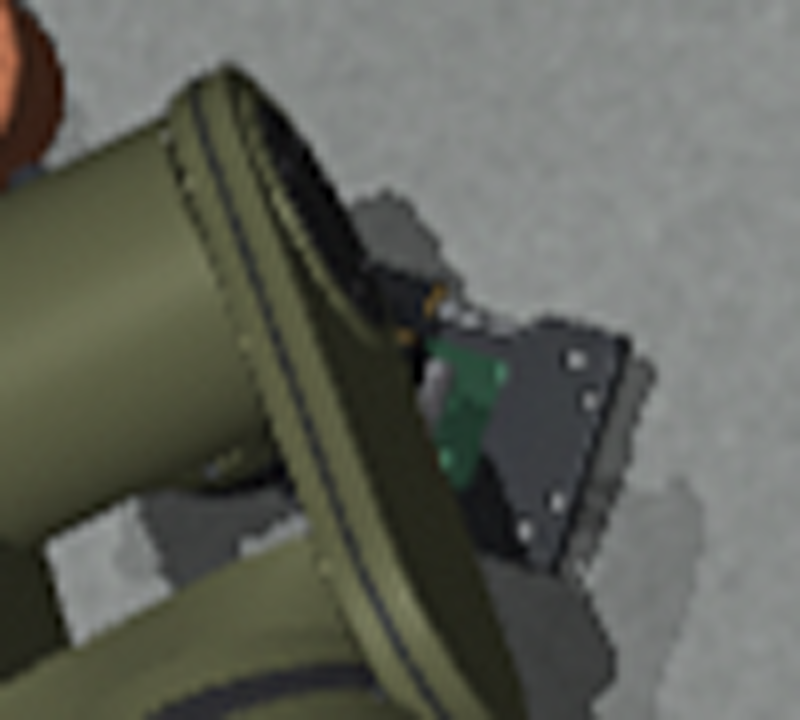

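```bash
python3 - <<'E'
from rig import *; from h import *
ci=camera_info("wrist");o=observe();T=R.from_quat(o["eef_rot"]).as_matrix();p=o["ee_pos"]
print(o["gripper_width"],p)
for z in(-30,-5,0,14):
  for x in(-10,0,10):
    print(z,x,[proj(ci,p+T@np.array([x,y,z]))[0].round(0).tolist() for y in(-47.5,-7,7,47.5)])
c,s=np.cos(-.289),np.sin(-.289);Rm=np.array([[c,-s],[s,c]])
P=[np.r_[np.array([472.3,307.8])+Rm@[i,j],z] for i,j,z in((13,13,40),(13,-13,40),(-13,-13,40),(-13,13,40),(13,3,50),(-13,3,50),(24,32,16),(24,-32,16))];print(proj(ci,P).round(0).tolist())
E
```

```text
6.101216223967 [472.66255337 307.60957837  34.14443129]
-30 -10 [[228.0, 312.0], [307.0, 312.0], [334.0, 312.0], [413.0, 312.0]]
-30 0 [[227.0, 294.0], [307.0, 294.0], [335.0, 294.0], [415.0, 294.0]]
-30 10 [[225.0, 276.0], [307.0, 276.0], [335.0, 276.0], [416.0, 276.0]]
-5 -10 [[239.0, 293.0], [309.0, 293.0], [333.0, 293.0], [403.0, 293.0]]
-5 0 [[238.0, 276.0], [309.0, 276.0], [333.0, 276.0], [404.0, 276.0]]
-5 10 [[237.0, 260.0], [309.0, 260.0], [333.0, 260.0], [405.0, 260.0]]
0 -10 [[241.0, 289.0], [309.0, 289.0], [333.0, 289.0], [401.0, 289.0]]
0 0 [[240.0, 273.0], [309.0, 273.0], [333.0, 273.0], [402.0, 273.0]]
0 10 [[239.0, 257.0], [309.0, 257.0], [333.0, 257.0], [403.0, 257.0]]
14 -10 [[246.0, 281.0], [310.0, 280.0], [332.0, 280.0], [396.0, 280.0]]
14 0 [[246.0, 266.0], [310.0, 266.0], [332.0, 266.0], [397.0, 266.0]]
14 10 [[245.0, 250.0], [310.0, 250.0], [332.0, 250.0], [398.0, 250.0]]
[[298.0, 256.0], [344.0, 256.0], [343.0, 299.0], [299.0, 299.0], [315.0, 262.0], [315.0, 306.0], [270.0, 227.0], [372.0, 227.0]]
```

```bash
python3 - <<'E'
from rig import *; from h import *
im=get_image("wrist");cv2.imwrite("pics/w5.png",im[:,:,::-1]);crop(im,260,210,130,130,6,"pics/w5c.png");print(observe()["gripper_width"])
a=cv2.imread("pics/w3.png");cv2.imwrite("pics/w3c.png",cv2.resize(cv2.convertScaleAbs(a[240:400,160:480],alpha=2.5,beta=20),None,fx=2.5,fy=2.5))
E
```

```text
3.2133857068236
```

View pics/w5c.png

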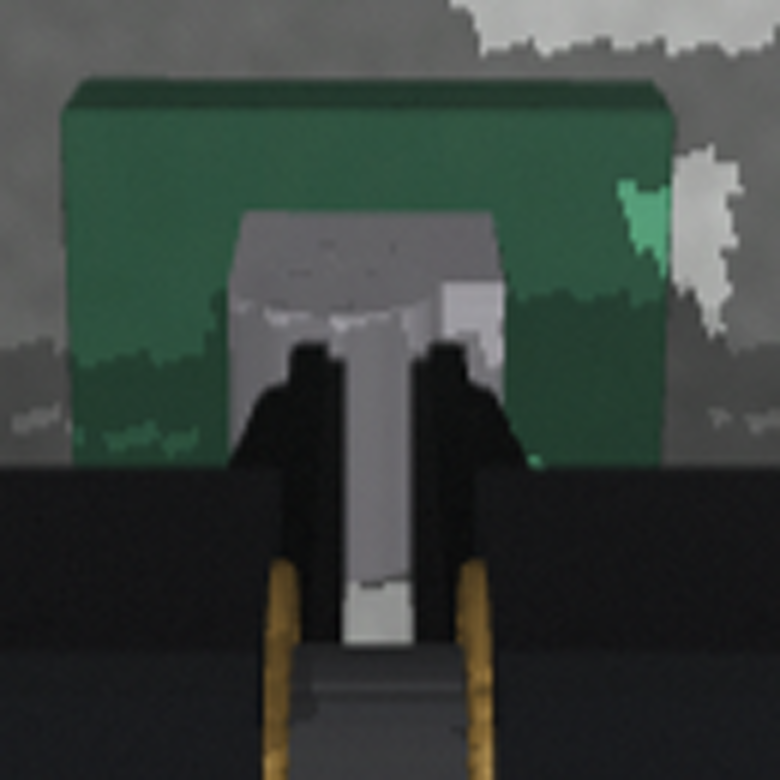

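View pics/w3c.png

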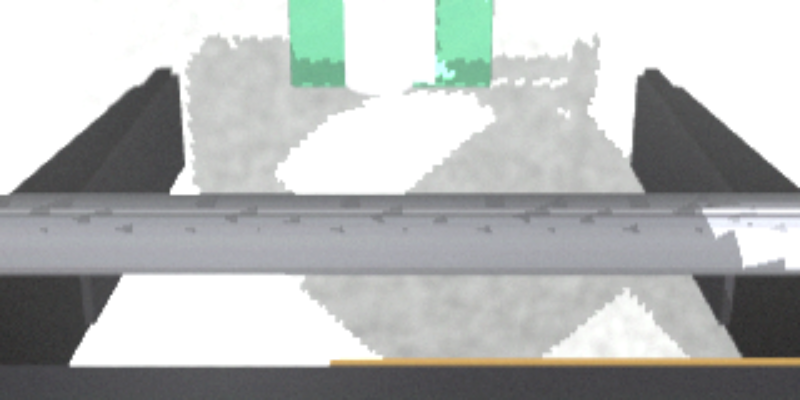

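```bash
python3 - <<'E'
from rig import *; from h import *
im=get_image("side");ci=camera_info("side");o=observe();print(o["gripper_width"],o["ee_pos"])
T=R.from_quat(o["eef_rot"]).as_matrix();p=o["ee_pos"]
q=[proj(ci,p+T@np.array([0,0,z]))[0] for z in(-60,-20,0,14)];print(np.round(q,1).tolist())
a=np.ascontiguousarray(im[290:410,280:440]);a=cv2.resize(a,None,fx=5,fy=5,interpolation=cv2.INTER_CUBIC);cv2.imwrite("pics/s5.png",cv2.convertScaleAbs(a,alpha=1.5)[:,:,::-1]);print(((np.array(q)-[280,290])*5).round().tolist())
E
```

```text
1.2219257076658645 [472.69805871 307.63209726  34.20147651]
[[359.1, 348.2], [358.5, 360.0], [358.2, 365.8], [358.0, 369.7]]
[[395.0, 291.0], [392.0, 350.0], [391.0, 379.0], [390.0, 399.0]]
```

View pics/s5.png

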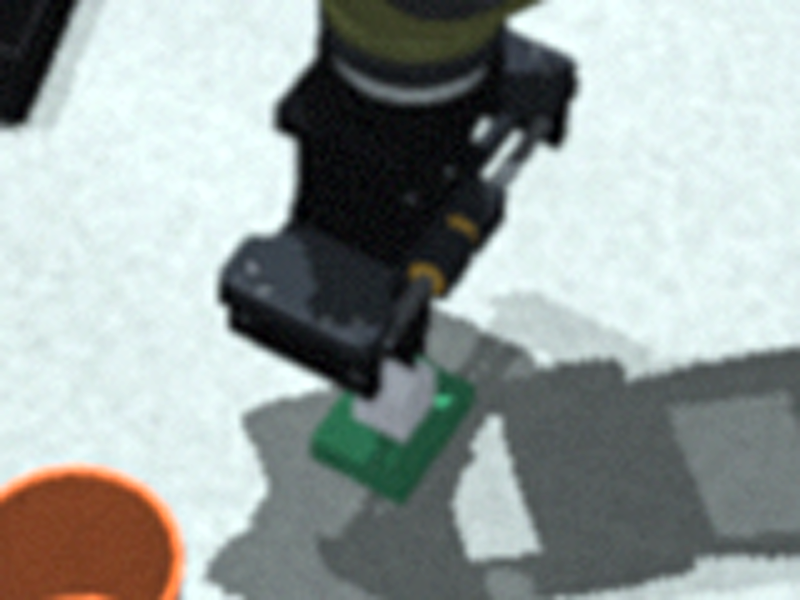

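The wrist crop shows the closed fingertips in front of the crest at (310–337, 267). The side view also shows them just above the stud. So the fingertips really end about 16 mm short of the reported TCP, not 14 mm ahead of it, and they closed over the crest. The block hasn't moved. I'll open part way and descend with that offset, watching force.

>>> {"api": "step_arm", "payload": {
  "motion": [
    [-0.3, 0, 0, 2, 0, 0, 0],
    [-0.3, 0, 0, 0, 0, 0, 0],
    [-0.3, 0, 0, 0, 0, 0, 0],
    [-0.3, 0, 0, 0, 0, 0, 0],
    [-0.3, 0, 0, 0, 0, 0, 0]
  ]
}}

```text
time_s: 6.27
ee_pos: [472.8, 307.6, 36.5]
eef_rot: [0.99, -0.143, -0.001, -0.0]
wrist_force: [-0.1, -0.3, 0.1]
gripper_width: 29.5
```

>>> {"api": "step_arm", "payload": {
  "motion": [
    [-0.3, 0, 0, 0, 0, 0, 0],
    [-0.3, 0, 0, 0, 0, 0, 0],
    [-0.3, 0, 0, 0, 0, 0, 0]
  ]
}}

```text
time_s: 6.52
ee_pos: [472.7, 307.6, 36.5]
eef_rot: [0.99, -0.143, -0.001, -0.0]
wrist_force: [0.7, 0.3, -0.6]
gripper_width: 49.0
```

```bash
python3 to.py 472.3 307.8 5 -16.56;python3 - <<'E'
from rig import *; from h import *
im=get_image("wrist");cv2.imwrite("pics/w6.png",im[:,:,::-1]);crop(im,230,210,190,130,4,"pics/w6c.png")
E
```

```text
t 6.52 pos [472.7 307.6  36.5] d [ -0.4   0.2 -31.5] rot [-0.04 -0.13 -0.09] F [ 0.7  0.3 -0.6] w 49.0
```

View pics/w6c.png

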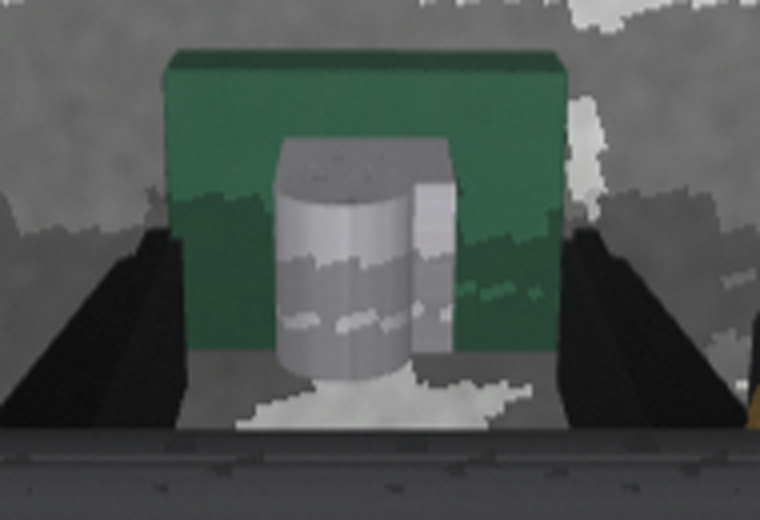

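Now the fingers straddle the stud cleanly, with tips at about (268,267) and (375,267). I'll descend slowly.

>>> {"api": "step_arm", "payload": {
  "motion": [
    [-0.3, -1, 0, -8, 0, 0, 0],
    [-0.3, -1, 0, -8, 0, 0, 0],
    [-0.3, -1, 0, -5, 0, 0, 0],
    [-0.3, 0, 0, -2, 0, 0, 0]
  ]
}}

```text
time_s: 6.9
ee_pos: [469.7, 307.7, 11.7]
eef_rot: [0.99, -0.143, -0.001, -0.0]
wrist_force: [0.1, 0.2, -0.7]
gripper_width: 61.6
```

```bash
python3 to.py 472.3 307.8 5 -16.56
```

```text
t 6.9 pos [469.7 307.7  11.7] d [ 2.6  0.1 -6.7] rot [-0.06 -0.08 -0.08] F [ 0.1  0.2 -0.7] w 61.6
```

>>> {"api": "step_arm", "payload": {
  "motion": [
    [-0.3, 3, 0, -5, 0, 0, 0],
    [-0.3, 0, 0, 0, 0, 0, 0]
  ]
}}

```text
time_s: 7.07
ee_pos: [471.7, 307.2, 4.6]
eef_rot: [0.99, -0.143, -0.002, 0.0]
wrist_force: [-0.3, 1.0, -0.4]
gripper_width: 62.1
```

```bash
python3 to.py 472.3 307.8 5 -16.56;python3 - <<'E'
from rig import *; from h import *
im=get_image("wrist");crop(im,230,200,190,130,4,"pics/w7c.png")
E
```

```text
t 7.07 pos [471.7 307.2   4.6] d [0.6 0.6 0.4] rot [ 0.   -0.21 -0.1 ] F [-0.3  1.  -0.4] w 62.1
```

View pics/w7c.png

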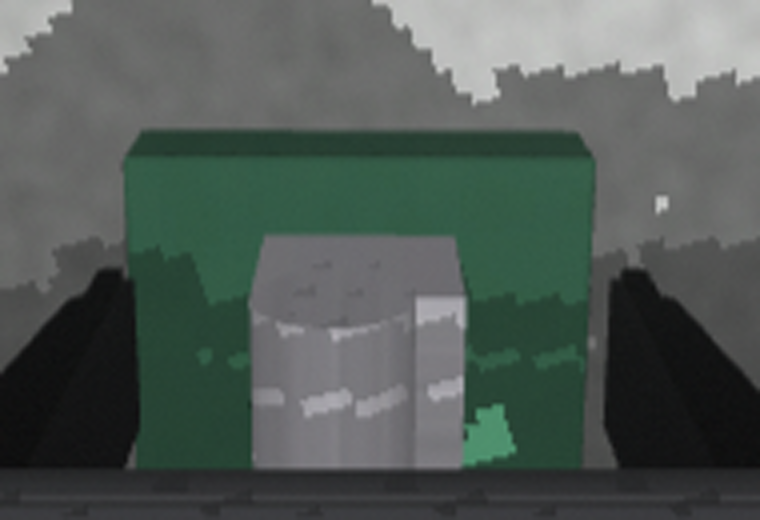

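The fingertips are now level with the stud's flanks. No contact force shows, so I'll close.

>>> {"api": "step_arm", "payload": {
  "motion": [
    [1, 0, 0, 0, 0, 0, 0],
    [1, 0, 0, 0, 0, 0, 0],
    [1, 0, 0, 0, 0, 0, 0],
    [1, 0, 0, 0, 0, 0, 0],
    [1, 0, 0, 0, 0, 0, 0]
  ]
}}

```text
time_s: 7.53
ee_pos: [472.6, 307.7, 5.8]
eef_rot: [0.99, -0.143, -0.001, -0.0]
wrist_force: [-0.5, 0.1, -0.0]
gripper_width: 33.8
```

>>> {"api": "step_arm", "payload": {
  "motion": [
    [1, 0, 0, 0, 0, 0, 0],
    [1, 0, 0, 0, 0, 0, 0]
  ]
}}

```text
time_s: 7.7
ee_pos: [472.9, 307.9, 6.1]
eef_rot: [0.99, -0.143, -0.001, -0.001]
wrist_force: [0.9, 0.8, -1.6]
gripper_width: 26.0
```

The grip holds at 26.0 mm, so I'll lift.

>>> {"api": "step_arm", "payload": {
  "motion": [
    [1, 0, 0, 10, 0, 0, 0],
    [1, 0, 0, 20, 0, 0, 0],
    [1, 0, 0, 30, 0, 0, 0],
    [1, 0, -30, 20, 0, 0, 0],
    [1, 5, -39, 10, 0, 0, 0]
  ]
}}

```text
time_s: 8.12
ee_pos: [472.2, 239.4, 95.7]
eef_rot: [0.99, -0.14, -0.006, 0.002]
wrist_force: [1.4, 0.2, -2.3]
gripper_width: 25.7
```

>>> {"api": "step_arm", "payload": {
  "motion": [
    [1, 5, -39, 0, 0, 0, 7],
    [1, 5, -39, 0, 0, 0, 7],
    [1, 5, -39, 0, 0, 0, 7],
    [1, 5, -39, 0, 0, 0, 1],
    [1, 5, -39, 0, 0, 0, 0]
  ]
}}

```text
time_s: 8.53
ee_pos: [498.3, 48.8, 104.1]
eef_rot: [0.999, 0.045, 0.0, 0.002]
wrist_force: [1.4, -0.2, -1.6]
gripper_width: 25.7
```

```bash
python3 to.py 511.3 -44.8 32 5.53
```

```text
t 8.53 pos [498.3  48.8 104.1] d [ 13.  -93.6 -72.1] rot [0.17 0.03 0.33] F [ 1.4 -0.2 -1.6] w 25.7
```

>>> {"api": "step_arm", "payload": {
  "motion": [
    [1, 4, -35, -8, 0, 0, 0],
    [1, 3, -30, -8, 0, 0, 0],
    [1, 3, -20, -5, 0, 0, 0],
    [1, 1, -6, -3, 0, 0, 0],
    [1, 0, 0, 0, 0, 0, 0]
  ]
}}

```text
time_s: 8.95
ee_pos: [509.6, -53.7, 83.2]
eef_rot: [0.999, 0.041, 0.002, 0.003]
wrist_force: [-0.3, 0.9, -1.8]
gripper_width: 25.7
```

```bash
python3 to.py 511.3 -44.8 32 5.53
```

```text
t 8.95 pos [509.6 -53.7  83.2] d [  1.7   8.9 -51.2] rot [0.32 0.3  0.83] F [-0.3  0.9 -1.8] w 25.7
```

>>> {"api": "step_arm", "payload": {
  "motion": [
    [1, 2, 8, -5, 0.3, 0.3, 0.8],
    [1, 0, 0, 0, 0, 0, 0],
    [1, 0, 0, 0, 0, 0, 0]
  ]
}}

```text
time_s: 9.2
ee_pos: [511.5, -43.0, 78.4]
eef_rot: [0.999, 0.049, -0.0, -0.001]
wrist_force: [0.4, 0.6, -1.4]
gripper_width: 25.6
```

```bash
python3 to.py 511.3 -44.8 32 5.53;python3 - <<'E'
from rig import *; from h import *
ci=camera_info("wrist");im=get_image("wrist");cv2.imwrite("pics/w8.png",im[:,:,::-1]);np.save("w8.npy",np.array(ci["extrinsics"]));crop(im,220,170,200,140,4,"pics/w8c.png")
E
```

```text
t 9.2 pos [511.5 -43.   78.4] d [ -0.2  -1.8 -46.4] rot [-0.09 -0.03 -0.08] F [ 0.4  0.6 -1.4] w 25.6
```

View pics/w8c.png

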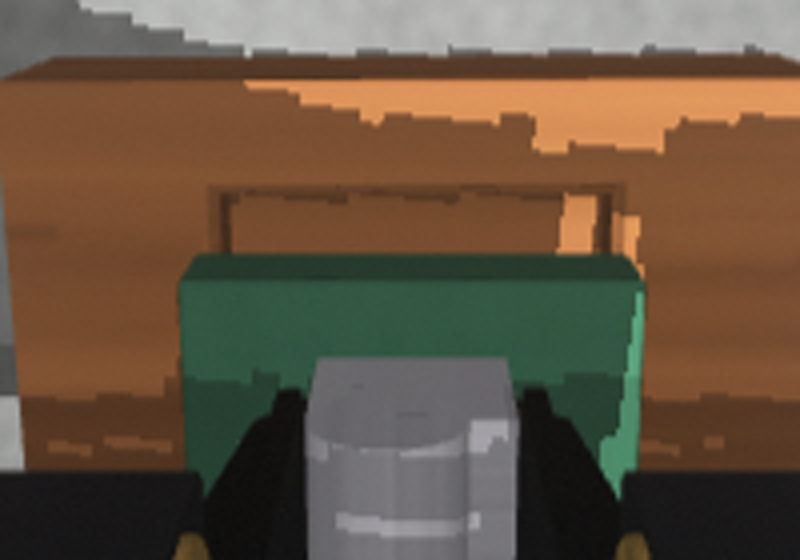

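The view shows the pocket's far edge at crop (210–625, 187) and the block's far top edge at (180–645, 282). I'll compute the block's offset relative to the pocket.

```bash
python3 - <<'E'
from rig import *; from h import *
ci=camera_info("wrist");ci["extrinsics"]=np.load("w8.npy");o=observe()
f=lambda u,v:((u+.5)/4-.5+220,(v+.5)/4-.5+170)
zb=o["ee_pos"][2]-6.1
for nm,(a,b),z in(("block top far",((180,282),(645,282)),zb+16),("block bot far",((197,256),(630,256)),zb),("pocket mouth outer",((209,186),(627,186)),40)):
    A,B=onz(ci,*f(*a),z)[:2],onz(ci,*f(*b),z)[:2];d=A-B;print(nm,A.round(1),B.round(1),"mid",((A+B)/2).round(1),"len",np.linalg.norm(d).round(1),"yaw",np.degrees(np.arctan2(d[1],d[0]))-90)
import math
y=np.radians(5.53);ux=np.array([np.cos(y),np.sin(y)])
print("exp pocket mid",np.array([511.3,-44.8])+ux*27.5)
E
```

```text
block top far [531.  -10.3] [537.2 -73.4] mid [534.1 -41.8] len 63.4 yaw 5.618663959210622
block bot far [530.6 -10.2] [536.9 -73.8] mid [533.8 -42. ] len 63.9 yaw 5.617097333191296
pocket mouth outer [534.6  -7.1] [541.5 -77.5] mid [538.  -42.3] len 70.7 yaw 5.612955160720674
exp pocket mid [538.67201162 -42.14990949]
```

>>> {"api": "step_arm", "payload": {
  "motion": [
    [1, 0, -1, -8, 0, 0, 0],
    [1, 0, 0, -8, 0, 0, 0],
    [1, 0, 0, -4, 0, 0, 0],
    [1, 0, 0, 0, 0, 0, 0]
  ]
}}

```text
time_s: 9.58
ee_pos: [511.5, -40.8, 56.8]
eef_rot: [0.999, 0.052, 0.0, -0.001]
wrist_force: [0.2, -0.6, -2.4]
gripper_width: 25.6
```

```bash
python3 to.py 512.3 -43.7 32 5.6
```

```text
t 9.58 pos [511.5 -40.8  56.8] d [  0.8  -2.9 -24.8] rot [-0.11 -0.   -0.33] F [ 0.2 -0.6 -2.4] w 25.6
```

>>> {"api": "step_arm", "payload": {
  "motion": [
    [1, 1, -3, 0, 0, 0, -0.3],
    [1, 0, 0, -3, 0, 0, 0],
    [1, 0, 0, 0, 0, 0, 0]
  ]
}}

```text
time_s: 9.83
ee_pos: [511.9, -43.7, 52.5]
eef_rot: [0.999, 0.049, -0.001, -0.001]
wrist_force: [0.5, 0.5, -2.5]
gripper_width: 25.7
```

```bash
python3 to.py 512.3 -43.7 32 5.6
```

```text
t 9.83 pos [511.9 -43.7  52.5] d [  0.4  -0.  -20.5] rot [-0.13 -0.11 -0.02] F [ 0.5  0.5 -2.5] w 25.7
```

Underside is at about 46 mm. I'll take a quick look for alignment before entering the pocket.

```bash
python3 - <<'E'
from rig import *; from h import *
ci=camera_info("wrist");im=get_image("wrist");np.save("w9.npy",np.array(ci["extrinsics"]));crop(im,220,170,200,140,4,"pics/w9c.png")
E
```

```text
(no output)
```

View pics/w9c.png

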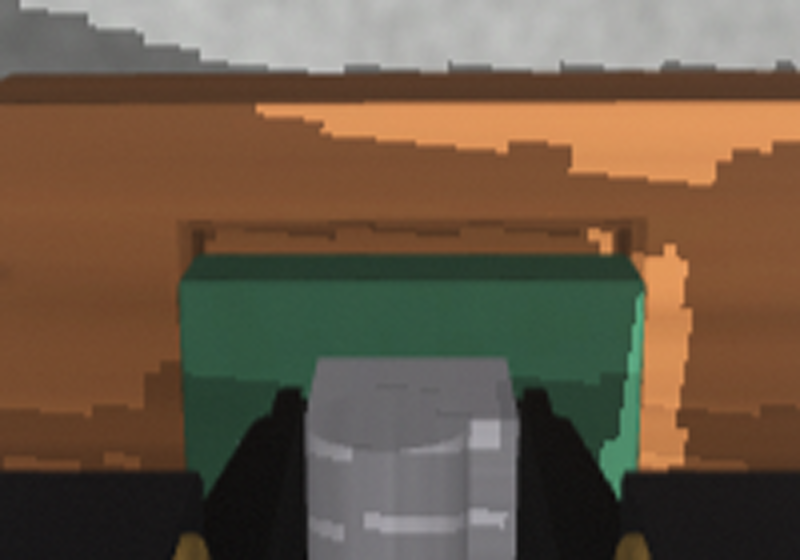

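```bash
python3 - <<'E'
from rig import *; from h import *
ci=camera_info("wrist");ci["extrinsics"]=np.load("w9.npy");o=observe()
f=lambda u,v:((u+.5)/4-.5+220,(v+.5)/4-.5+170)
zb=o["ee_pos"][2]-6.1;y=np.radians(5.6);ux=np.array([np.cos(y),np.sin(y)]);uy=np.array([-ux[1],ux[0]])
for nm,(a,b),z,h in(("top",((180,282),(645,282)),zb+16,24),("bot",((197,256),(630,256)),zb,24),("mouth",((180,220),(648,220)),40,27.5),("bearer",((0,102),(800,102)),40,45)):
    A,B=onz(ci,*f(*a),z)[:2],onz(ci,*f(*b),z)[:2];m=(A+B)/2-h*ux;print(nm,"centre along ux",(m@ux).round(2),"uy",(m@uy).round(2),np.linalg.norm(A-B).round(1))
E
python3 to.py 512.3 -43.7 32 5.6
```

```text
top centre along ux 503.94 uy -94.46 63.2
bot centre along ux 503.59 uy -94.58 63.7
mouth centre along ux 504.0 uy -94.64 70.7
bearer centre along ux 504.35 uy -92.54 118.3
t 9.88 pos [512.3 -43.8  52.9] d [  0.    0.1 -20.9] rot [-0.12 -0.07 -0.02] F [ 0.7  0.1 -1.9] w 26.1
```

It's aligned to within 0.5 mm, so I'll lower the block into the pocket.

>>> {"api": "step_arm", "payload": {
  "motion": [
    [1, 0, 0, -5, 0, 0, 0],
    [1, 0, 0, -5, 0, 0, 0],
    [1, 0, 0, -2, 0, 0, 0]
  ]
}}

```text
time_s: 10.13
ee_pos: [513.2, -44.2, 41.2]
eef_rot: [0.999, 0.049, 0.001, -0.001]
wrist_force: [-0.3, -0.1, -1.6]
gripper_width: 25.5
```

```bash
python3 to.py 512.3 -43.7 32 5.6
```

```text
t 10.13 pos [513.2 -44.2  41.2] d [-0.9  0.5 -9.2] rot [-0.09  0.06  0.  ] F [-0.3 -0.1 -1.6] w 25.5
```

>>> {"api": "step_arm", "payload": {
  "motion": [
    [1, -1, 0, -4, 0, 0, 0],
    [1, 0, 0, -4, 0, 0, 0],
    [1, 0, 0, -2, 0, 0, 0],
    [1, 0, 0, 0, 0, 0, 0]
  ]
}}

```text
time_s: 10.47
ee_pos: [513.0, -44.4, 32.5]
eef_rot: [0.999, 0.049, 0.001, -0.001]
wrist_force: [0.2, 0.3, -2.0]
gripper_width: 25.9
```

```bash
python3 to.py 512.3 -43.7 32 5.6
```

```text
t 10.47 pos [513.  -44.4  32.5] d [-0.7  0.7 -0.5] rot [-0.1   0.08  0.02] F [ 0.2  0.3 -2. ] w 25.9
```

>>> {"api": "step_arm", "payload": {
  "motion": [
    [1, 0, 0, -2, 0, 0, 0],
    [1, 0, 0, -1, 0, 0, 0]
  ]
}}

```text
time_s: 10.63
ee_pos: [513.6, -44.4, 32.0]
eef_rot: [0.999, 0.049, 0.0, -0.001]
wrist_force: [-5.2, 1.0, 6.2]
gripper_width: 25.8
```

The floor contact force is about 6 N at the expected height. I'll release and retreat upward.

>>> {"api": "step_arm", "payload": {
  "motion": [
    [-0.2, -1, 0, 1, 0, 0, 0],
    [-0.2, 0, 0, 0, 0, 0, 0],
    [-0.2, 0, 0, 0, 0, 0, 0],
    [-0.2, 0, 0, 0, 0, 0, 0],
    [-0.2, 0, 0, 0, 0, 0, 0]
  ]
}}

```text
time_s: 11.05
ee_pos: [513.8, -44.6, 33.5]
eef_rot: [0.999, 0.049, 0.002, -0.001]
wrist_force: [-0.8, 0.2, 0.2]
gripper_width: 52.6
```

>>> {"api": "step_arm", "payload": {
  "motion": [
    [-0.2, 0, 0, 12, 0, 0, 0],
    [-0.2, 0, 0, 25, 0, 0, 0],
    [-1, -10, 0, 35, 0, 0, 0],
    [-1, -20, 0, 35, 0, 0, 0],
    [-1, -20, 0, 35, 0, 0, 0]
  ]
}}

```text
time_s: 11.47
ee_pos: [456.4, -43.2, 172.4]
eef_rot: [0.999, 0.049, -0.008, -0.003]
wrist_force: [0.3, -1.2, 0.2]
gripper_width: 71.9
```

>>> {"api": "step_arm", "payload": {
  "motion": [
    [-1, -30, -10, 25, 0, 0, 0],
    [-1, -20, -10, 20, 0, 0, 0],
    [-1, 0, 0, 0, 0, 0, 0]
  ]
}}

```text
time_s: 11.72
ee_pos: [406.6, -64.0, 231.3]
eef_rot: [0.999, 0.05, 0.001, 0.0]
wrist_force: [-0.2, 0.4, 1.3]
gripper_width: 91.6
```

```bash
python3 to.py 512.3 -43.7 32 5.6;python3 - <<'E'
from rig import *; from h import *
ci=camera_info("wrist");im=get_image("wrist");np.save("w10.npy",np.array(ci["extrinsics"]));cv2.imwrite("pics/w10.png",im[:,:,::-1])
E
```

```text
t 11.72 pos [406.6 -64.  231.3] d [ 105.7   20.3 -199.3] rot [ 0.    0.1  -0.13] F [-0.2  0.4  1.3] w 91.6
```

View pics/w10.png

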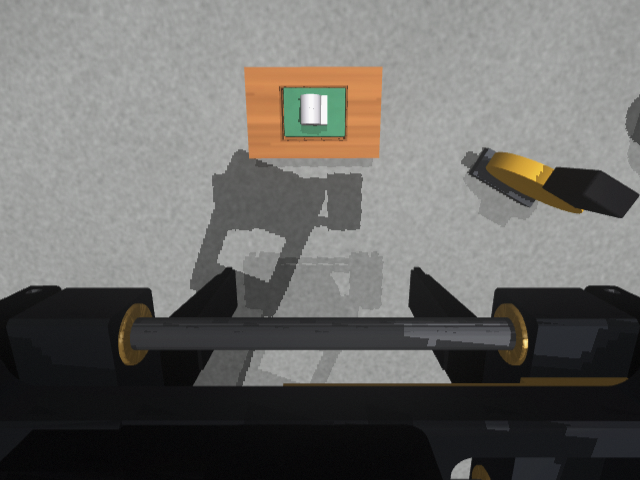

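The block sits flat in the pocket, at (315,112) within the bearer, with the crest towards image left (+y). Next I'll move to view the gauge.

>>> {"api": "step_arm", "payload": {
  "motion": [
    [-1, 0, -35, 8, 0, 0, -7],
    [-1, 0, -38, 8, 0, 0, -7],
    [-1, 0, -38, 8, 0, 0, -7],
    [-1, -5, -30, 6, 0, 0, -7],
    [-1, -10, -18, 0, 0, 0, -1.6]
  ]
}}

```text
time_s: 12.18
ee_pos: [392.8, -222.7, 258.2]
eef_rot: [0.977, -0.212, 0.001, -0.002]
wrist_force: [0.4, 0.8, -0.6]
gripper_width: 95.5
```

>>> {"api": "step_arm", "payload": {
  "motion": [
    [-1, 0, 0, 0, 0, 0, 0],
    [-1, 0, 0, 0, 0, 0, 0]
  ]
}}

```text
time_s: 12.35
ee_pos: [392.0, -225.5, 256.0]
eef_rot: [0.976, -0.216, -0.001, -0.003]
wrist_force: [0.1, 0.1, 0.2]
gripper_width: 95.1
```

```bash
python3 to.py 462 -273 250 -24;python3 - <<'E'
from rig import *; from h import *
ci=camera_info("wrist");im=get_image("wrist");np.save("w11.npy",np.array(ci["extrinsics"]));cv2.imwrite("pics/w11.png",im[:,:,::-1])
E
```

```text
t 12.35 pos [ 392.  -225.5  256. ] d [ 70.  -47.5  -6. ] rot [-0.36 -0.03  0.9 ] F [0.1 0.1 0.2] w 95.1
```

View pics/w11.png

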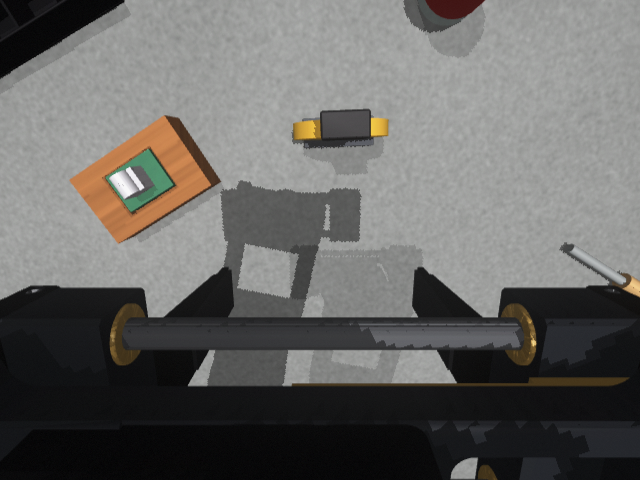

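```bash
python3 - <<'E'
from h import *
im=cv2.imread("pics/w11.png")[:,:,::-1];a=cv2.resize(im[95:160,285:400],None,fx=7,fy=7,interpolation=cv2.INTER_CUBIC);cv2.imwrite("pics/w11c.png",cv2.convertScaleAbs(a,alpha=1.6)[:,:,::-1])
im=cv2.imread("pics/w10.png")[:,:,::-1];crop(im,240,60,150,105,5,"pics/w10c.png")
E
```

```text
(no output)
```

View pics/w11c.png

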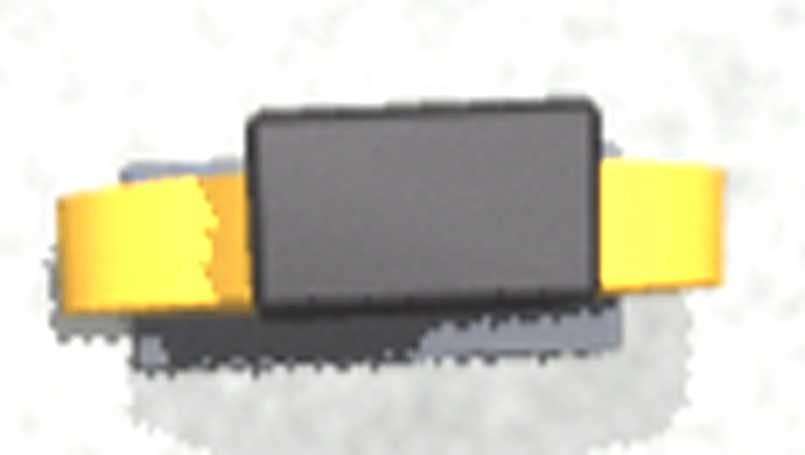

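View pics/w10c.png

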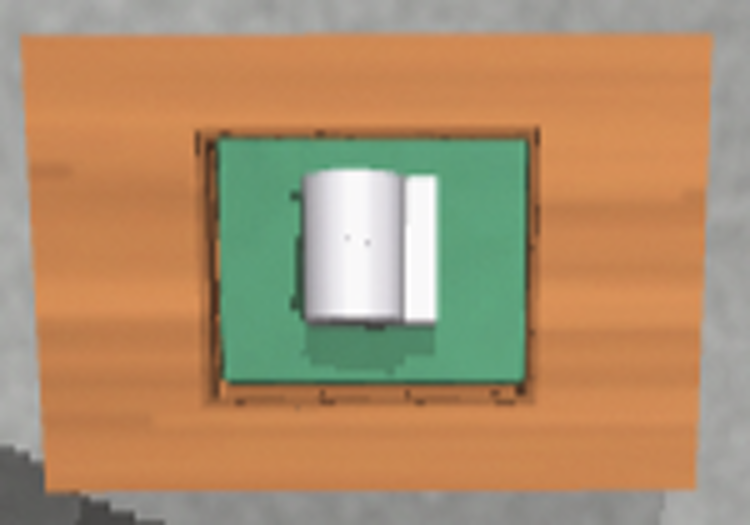

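```bash
python3 - <<'E'
from rig import *; from h import *
ci=camera_info("wrist");ci["extrinsics"]=np.load("w11.npy")
q=(np.array([(247,112),(598,98),(602,297),(258,310)])+.5)/7-.5+[285,95]
x,r=rectfit(q,ci,160,22,40,[465,-270,-.42]);print("handle",x,np.degrees(x[2]),r.round(1).tolist())
# foot check: corners predicted
c,s=np.cos(x[2]),np.sin(x[2]);Rm=np.array([[c,-s],[s,c]])
P=[np.r_[x[:2]+Rm@[i,j],z] for i,j,z in((-17,42,12),(-17,-42,12),(17,42,12),(-8,50,62),(8,-50,62),(8,50,62))];print(((proj(ci,P)-[285,95])*7).round(0).tolist())
ci["extrinsics"]=np.load("w10.npy")
q=(np.array([(218,138),(528,138),(524,383),(225,383)])+.5)/5-.5+[240,60]
x,r=rectfit(q,ci,42,48,64,[511,-44,.1]);print("block",x,np.degrees(x[2]),r.round(1).tolist())
q=(np.array([(20,35),(713,34),(695,490),(46,492)])+.5)/5-.5+[240,60]
x,r=rectfit(q,ci,40,90,140,[511,-44,.1]);print("bearer",x,np.degrees(x[2]),r.round(1).tolist())
c,s=np.cos(x[2]),np.sin(x[2]);Rm=np.array([[c,-s],[s,c]])
E
python3 to.py 462 -273 250 -24
```

```text
handle [ 4.65440825e+02 -2.79929262e+02 -3.93829957e-01] -22.564794389540562 [[-0.3, -0.1], [-0.2, 0.7], [0.3, 0.1], [0.2, -0.7]]
[[134.0, 369.0], [618.0, 348.0], [123.0, 162.0], [60.0, 311.0], [716.0, 173.0], [54.0, 202.0]]
block [ 5.12519301e+02 -4.58471737e+01  9.98991091e-02] 5.723797326535359 [[0.0, -0.3], [-0.0, 0.3], [-0.1, 0.4], [0.0, -0.4]]
bearer [ 5.11149730e+02 -4.48363425e+01  1.01989472e-01] 5.843566304301199 [[0.1, 0.2], [-0.0, -0.2], [0.0, 0.0], [-0.1, -0.0]]
t 12.4 pos [ 391.9 -225.1  255.7] d [ 70.1 -47.9  -5.7] rot [-0.36 -0.07  0.85] F [-0.6  0.7 -0.3] w 94.8
```

The handle's top fits at (465.4, -279.9), yaw -22.6°, and its predicted foot corners match the picture. The block is 1.7 mm from the pocket centre, so it counts as seated. Next I'll move above the handle.

>>> {"api": "step_arm", "payload": {
  "motion": [
    [-1, 22, -16, -18, -0.2, 0, 1.2],
    [-1, 22, -16, -18, -0.2, 0, 1.1],
    [-1, 18, -14, -18, 0, 0, 0],
    [-1, 8, -6, -10, 0, 0, 0],
    [-1, 0, 0, 0, 0, 0, 0]
  ]
}}

```text
time_s: 12.82
ee_pos: [467.6, -272.3, 188.1]
eef_rot: [0.982, -0.189, 0.001, -0.0]
wrist_force: [-0.5, 1.0, -0.1]
gripper_width: 95.2
```

```bash
python3 to.py 465.4 -279.9 108 -22.56
```

```text
t 12.82 pos [ 467.6 -272.3  188.1] d [ -2.2  -7.6 -80.1] rot [-0.02  0.07 -0.76] F [-0.5  1.  -0.1] w 95.2
```

>>> {"api": "step_arm", "payload": {
  "motion": [
    [-1, -2, -7, -4, 0, 0, -0.7],
    [-1, 0, -1, 0, 0, 0, 0],
    [-1, 0, 0, 0, 0, 0, 0]
  ]
}}

```text
time_s: 13.07
ee_pos: [465.7, -277.1, 182.4]
eef_rot: [0.981, -0.193, -0.001, -0.001]
wrist_force: [-0.8, 0.5, 0.6]
gripper_width: 95.1
```

```bash
python3 to.py 465.4 -279.9 108 -22.56;python3 - <<'E'
from rig import *; from h import *
ci=camera_info("wrist");im=get_image("wrist");np.save("w12.npy",np.array(ci["extrinsics"]));cv2.imwrite("pics/w12.png",im[:,:,::-1])
E
```

```text
t 13.07 pos [ 465.7 -277.1  182.4] d [ -0.3  -2.8 -74.4] rot [-0.2  -0.11 -0.31] F [-0.8  0.5  0.6] w 95.1
```

View pics/w12.png

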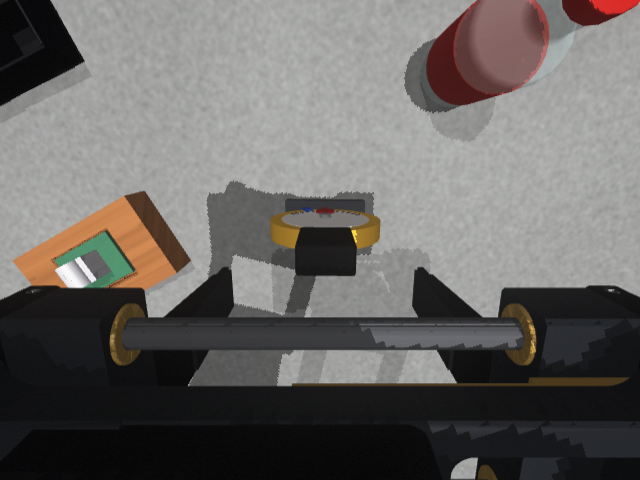

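The dial shows at (325,220), with the red pointer at (325,211) and the blue mark at about (307,211). The handle lies between the open fingers. Next I'll descend.

>>> {"api": "step_arm", "payload": {
  "motion": [
    [-1, 0, -3, -12, -0.2, -0.1, -0.3],
    [-1, 0, 0, -14, 0, 0, 0],
    [-1, 0, 0, -10, 0, 0, 0],
    [-1, 0, 0, 0, 0, 0, 0]
  ]
}}

```text
time_s: 13.45
ee_pos: [466.0, -280.6, 147.8]
eef_rot: [0.981, -0.196, 0.004, 0.002]
wrist_force: [0.1, 1.6, 0.1]
gripper_width: 95.2
```

```bash
python3 to.py 465.4 -279.9 108 -22.56
```

```text
t 13.45 pos [ 466.  -280.6  147.8] d [ -0.6   0.7 -39.8] rot [0.31 0.37 0.04] F [0.1 1.6 0.1] w 95.2
```

>>> {"api": "step_arm", "payload": {
  "motion": [
    [-1, -1, 1, -10, 0.3, 0.3, 0],
    [-1, 0, 0, -10, 0, 0, 0],
    [-1, 0, 0, -8, 0, 0, 0],
    [-1, 0, 0, -5, 0, 0, 0],
    [-1, 0, 0, 0, 0, 0, 0]
  ]
}}

```text
time_s: 13.87
ee_pos: [464.5, -279.6, 111.8]
eef_rot: [0.981, -0.196, 0.001, -0.0]
wrist_force: [-0.3, 1.0, -0.4]
gripper_width: 95.0
```

```bash
python3 to.py 465.4 -279.9 108 -22.56;python3 - <<'E'
from rig import *; from h import *
ci=camera_info("wrist");im=get_image("wrist");cv2.imwrite("pics/w13.png",im[:,:,::-1])
im=get_image("side");a=cv2.resize(im[150:240,370:470],None,fx=6,fy=6,interpolation=cv2.INTER_CUBIC);cv2.imwrite("pics/s13.png",cv2.convertScaleAbs(a,alpha=1.5)[:,:,::-1])
E
```

```text
t 13.87 pos [ 464.5 -279.6  111.8] d [ 0.9 -0.3 -3.8] rot [0.01 0.07 0.07] F [-0.3  1.  -0.4] w 95.0
```

View pics/w13.png

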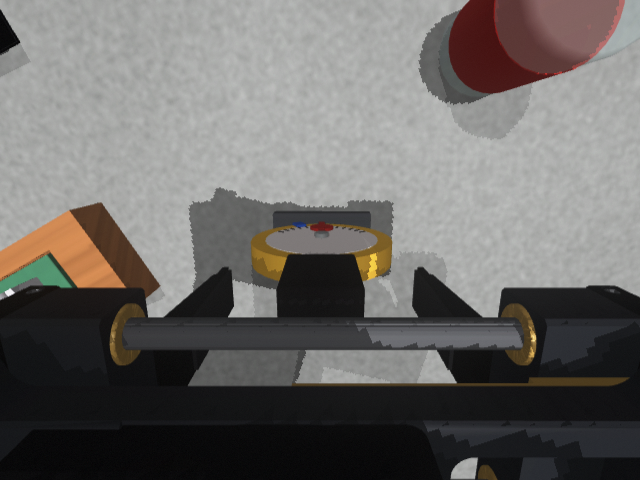

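View pics/s13.png

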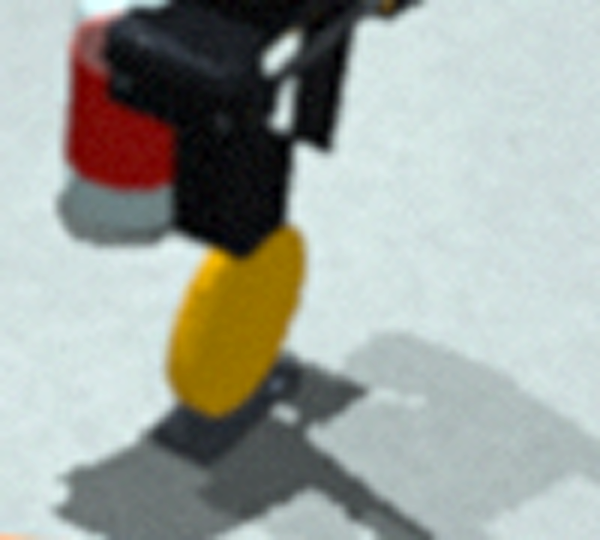

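The handle lies between the fingers and the gauge hasn't been touched. I'll close on it.

>>> {"api": "step_arm", "payload": {
  "motion": [
    [0.5, 1, 0, -4, 0, 0, 0],
    [0.5, 0, 0, 0, 0, 0, 0],
    [1, 0, 0, 0, 0, 0, 0],
    [1, 0, 0, 0, 0, 0, 0],
    [1, 0, 0, 0, 0, 0, 0]
  ],
  "grip_force": 45
}}

```text
time_s: 14.38
ee_pos: [467.5, -280.9, 110.7]
eef_rot: [0.981, -0.196, 0.003, 0.001]
wrist_force: [0.4, 0.2, -0.5]
gripper_width: 67.1
```

>>> {"api": "step_arm", "payload": {
  "motion": [
    [1, 0, 0, 0, 0, 0, 0],
    [1, 0, 0, 0, 0, 0, 0],
    [1, 0, 0, 0, 0, 0, 0],
    [1, 0, 0, 0, 0, 0, 0]
  ]
}}

```text
time_s: 14.72
ee_pos: [468.0, -281.0, 111.6]
eef_rot: [0.981, -0.196, 0.004, 0.001]
wrist_force: [0.9, 1.2, 1.7]
gripper_width: 40.2
```

```bash
python3 to.py 465.4 -279.9 108 -22.56
```

```text
t 14.72 pos [ 468.  -281.   111.6] d [-2.6  1.1 -3.6] rot [0.22 0.39 0.07] F [0.9 1.2 1.7] w 40.2
```

It's gripped at 40.2 mm. I'll lift and carry it to the bearer.

>>> {"api": "step_arm", "payload": {
  "motion": [
    [1, 0, 0, 10, 0, 0, 0],
    [1, 0, 0, 25, 0, 0, 0],
    [1, 0, 0, 30, 0, 0, 0],
    [1, 0, 0, 30, 0, 0, 0],
    [1, 0, 10, 20, 0, 0, 0]
  ]
}}

```text
time_s: 15.13
ee_pos: [460.2, -266.5, 219.7]
eef_rot: [0.98, -0.197, -0.007, -0.003]
wrist_force: [0.5, -0.7, -2.0]
gripper_width: 39.6
```

>>> {"api": "step_arm", "payload": {
  "motion": [
    [1, 5, 25, 10, 0.2, 0.3, 3],
    [1, 5, 30, 0, 0, 0, 5],
    [1, 5, 30, 0, 0, 0, 5],
    [1, 5, 30, 0, 0, 0, 5],
    [1, 5, 30, 0, 0, 0, 5]
  ]
}}

```text
time_s: 15.55
ee_pos: [485.6, -121.8, 237.8]
eef_rot: [1.0, 0.006, -0.007, -0.0]
wrist_force: [0.2, -0.3, -3.3]
gripper_width: 39.8
```

```bash
python3 to.py 515 -42.6 220 5.8
```

```text
t 15.55 pos [ 485.6 -121.8  237.8] d [ 29.4  79.2 -17.8] rot [ 0.01 -0.79  5.09] F [ 0.2 -0.3 -3.3] w 39.8
```

>>> {"api": "step_arm", "payload": {
  "motion": [
    [1, 10, 26, -3, 0, -0.3, 3],
    [1, 9, 24, -3, 0, -0.3, 2],
    [1, 6, 14, -3, 0, -0.2, 0],
    [1, 2, 4, 0, 0, 0, 0],
    [1, 0, 0, 0, 0, 0, 0]
  ]
}}

```text
time_s: 15.97
ee_pos: [510.9, -44.3, 227.7]
eef_rot: [0.998, 0.057, -0.002, -0.001]
wrist_force: [-0.0, 0.0, -3.5]
gripper_width: 39.6
```

```bash
python3 to.py 515 -42.6 220 5.8
```

```text
t 15.97 pos [510.9 -44.3 227.7] d [ 4.1  1.7 -7.7] rot [-0.14 -0.19 -0.77] F [-0.   0.  -3.5] w 39.6
```

>>> {"api": "step_arm", "payload": {
  "motion": [
    [1, 4, 2, -4, -0.1, -0.2, -0.7],
    [1, 0, 0, 0, 0, 0, 0],
    [1, 0, 0, 0, 0, 0, 0]
  ]
}}

```text
time_s: 16.22
ee_pos: [514.4, -44.0, 222.9]
eef_rot: [0.999, 0.05, -0.001, 0.0]
wrist_force: [1.3, -0.3, -3.9]
gripper_width: 39.6
```

```bash
python3 to.py 515 -42.6 220 5.8;python3 - <<'E'
from rig import *; from h import *
ci=camera_info("wrist");im=get_image("wrist");np.save("w14.npy",np.array(ci["extrinsics"]));cv2.imwrite("pics/w14.png",im[:,:,::-1]);crop(im,225,180,190,120,4,"pics/w14c.png")
E
```

```text
t 16.22 pos [514.4 -44.  222.9] d [ 0.6  1.4 -2.9] rot [ 0.04 -0.09  0.1 ] F [ 1.3 -0.3 -3.9] w 39.6
```

View pics/w14c.png

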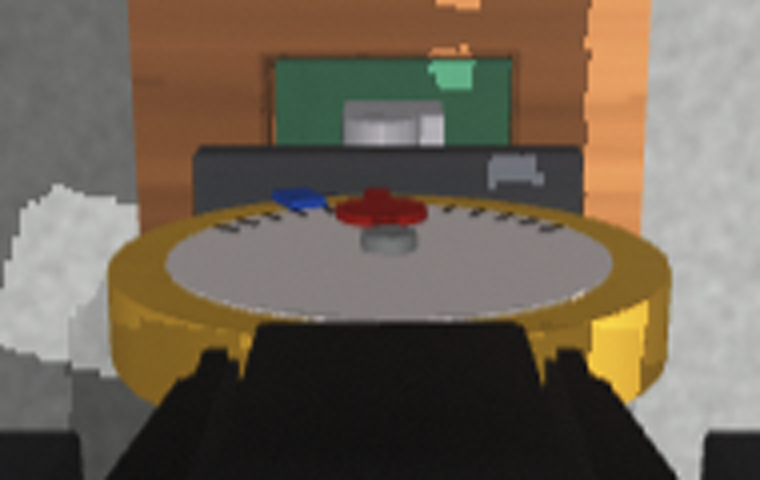

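View pics/w14.png

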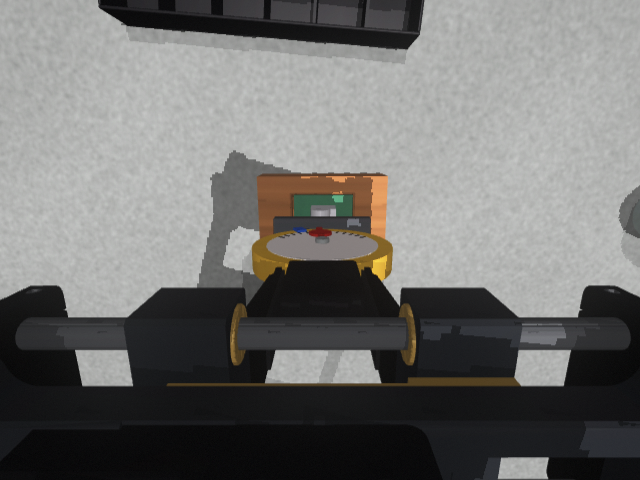

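The view shows the gauge over the seated block. The dial hub is at crop (389,238), the red pointer tip at (377,190) and the blue mark at about (300,200), towards +y. I'll compute the mark's angle next.

```bash
cat > mark.py <<'E'
from rig import *; from h import *
def read(ext,ee,quat,pts,off=(-2.8,0,0),xp=9,verbose=True):
    """pts px -> (y,z) on dial plane in gauge frame; gauge frame from tool: gx=tool x, gz=-tool z, gy=-tool y... ; returns angles"""
    ci=camera_info("wrist");ci=dict(ci);ci["extrinsics"]=ext
    T=R.from_quat(quat).as_matrix();gx=T[:,0];gz=-T[:,2];gy=np.cross(gz,gx)
    piv=np.array(ee)+gx*off[0]+gz*(-111.6+62)   # disc centre
    out=[]
    for u,v in pts:
        o,d=ray(ci,u,v);t=((piv+gx*xp-o)@gx)/(d@gx);P=o+d*t-piv;y,z=P@gy,P@gz;out.append((round(y,1),round(z,1),round(np.hypot(y,z),1),round(np.arctan2(y,-z),3)))
    return out
E
python3 - <<'E'
from mark import *
o=observe();ext=np.load("w14.npy")
f=lambda u,v:((u+.5)/4-.5+225,(v+.5)/4-.5+180)
N=["hub","ptip","mk l","mk r","mk top-l","mk botR","mk c","dialL","dialR","dialBot","discL","discR"]
P=[(389,238),(377,190),(272,195),(328,205),(285,189),(310,211),(300,199),(165,265),(612,263),(388,320),(108,270),(670,272)]
for xp in(8,11):
  for n,r in zip(N,read(ext,o["ee_pos"],o["eef_rot"],[f(*p) for p in P],xp=xp)):print(xp,n,r)
E
python3 - <<'E'
import sys;sys.path.insert(0,".")
import os;os.chdir(".")
from h import *
im=cv2.imread("pics/w14.png")[:,:,::-1];crop(im,285,222,60,30,13,"pics/w14d.png",cv2.INTER_NEAREST)
E
```

```text
8 hub (np.float64(-0.4), np.float64(-8.6), np.float64(8.6), np.float64(-0.042))
8 ptip (np.float64(2.3), np.float64(-49.0), np.float64(49.0), np.float64(0.047))
8 mk l (np.float64(24.5), np.float64(-44.2), np.float64(50.6), np.float64(0.506))
8 mk r (np.float64(12.2), np.float64(-35.1), np.float64(37.2), np.float64(0.335))
8 mk top-l (np.float64(22.2), np.float64(-50.0), np.float64(54.7), np.float64(0.417))
8 mk botR (np.float64(15.6), np.float64(-29.9), np.float64(33.7), np.float64(0.481))
8 mk c (np.float64(18.3), np.float64(-40.5), np.float64(44.5), np.float64(0.425))
8 dialL (np.float64(38.6), np.float64(9.8), np.float64(39.8), np.float64(1.82))
8 dialR (np.float64(-39.4), np.float64(8.6), np.float64(40.3), np.float64(-1.785))
8 dialBot (np.float64(-0.3), np.float64(40.5), np.float64(40.5), np.float64(-3.135))
8 discL (np.float64(47.9), np.float64(13.0), np.float64(49.6), np.float64(1.835))
8 discR (np.float64(-48.5), np.float64(14.2), np.float64(50.5), np.float64(-1.856))
11 hub (np.float64(-0.4), np.float64(2.8), np.float64(2.8), np.float64(-3.007))
11 ptip (np.float64(2.1), np
[... 196 characters left out ...]
4), np.float64(0.476))
11 mk top-l (np.float64(21.1), np.float64(-36.7), np.float64(42.4), np.float64(0.522))
11 mk botR (np.float64(14.9), np.float64(-17.6), np.float64(23.0), np.float64(0.702))
11 mk c (np.float64(17.4), np.float64(-27.7), np.float64(32.8), np.float64(0.562))
11 dialL (np.float64(36.8), np.float64(20.3), np.float64(42.1), np.float64(2.075))
11 dialR (np.float64(-37.7), np.float64(19.2), np.float64(42.3), np.float64(-2.041))
11 dialBot (np.float64(-0.3), np.float64(49.6), np.float64(49.6), np.float64(-3.135))
11 discL (np.float64(45.7), np.float64(23.3), np.float64(51.3), np.float64(2.043))
11 discR (np.float64(-46.3), np.float64(24.5), np.float64(52.4), np.float64(-2.058))
```

View pics/w14d.png

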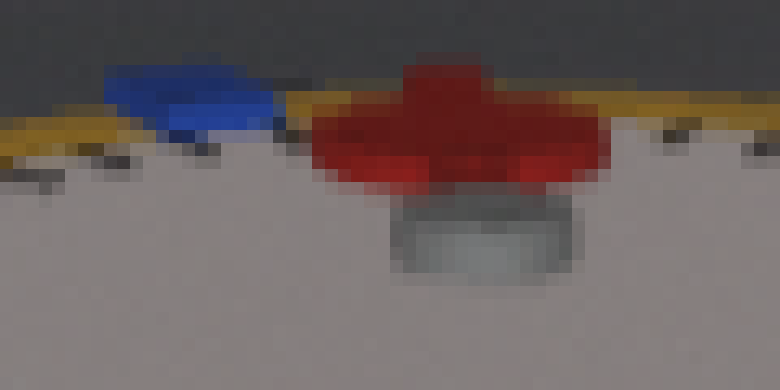

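The dial-plane check agrees with the given sizes (disc radius 50, dial radius 40). The mark reads about 0.4–0.48 rad. Next I'll lower the foot onto the crest.

>>> {"api": "step_arm", "payload": {
  "motion": [
    [1, 1, 1, -8, 0, 0, 0],
    [1, 0, 0, -8, 0, 0, 0],
    [1, 0, 0, -6, 0, 0, 0],
    [1, 0, 0, -2, 0, 0, 0],
    [1, 0, 0, 0, 0, 0, 0]
  ]
}}

```text
time_s: 16.68
ee_pos: [514.7, -45.5, 195.8]
eef_rot: [0.999, 0.048, -0.001, 0.0]
wrist_force: [0.2, 0.6, -3.3]
gripper_width: 39.8
```

```bash
python3 to.py 515 -42.6 187.6 5.8
```

```text
t 16.68 pos [514.7 -45.5 195.8] d [ 0.3  2.9 -8.2] rot [ 0.06 -0.16  0.35] F [ 0.2  0.6 -3.3] w 39.8
```

>>> {"api": "step_arm", "payload": {
  "motion": [
    [1, 0, 3, -3, 0, -0.2, 0.3],
    [1, 0, 0, -3, 0, 0, 0],
    [1, 0, 0, -2, 0, 0, 0]
  ]
}}

```text
time_s: 16.93
ee_pos: [514.7, -42.3, 187.2]
eef_rot: [0.999, 0.05, 0.001, 0.001]
wrist_force: [-2.2, -0.2, 8.5]
gripper_width: 39.9
```

```bash
python3 to.py 515 -42.6 187.6 5.8
```

```text
t 16.93 pos [514.7 -42.3 187.2] d [ 0.3 -0.3  0.4] rot [0.06 0.06 0.04] F [-2.2 -0.2  8.5] w 39.9
```

Contact came at the expected height, with about 12 N on the block. I'll hold and look.

>>> {"api": "step_arm", "payload": {
  "motion": [
    [1, 0, 0, 0, 0, 0, 0],
    [1, 0, 0, 0, 0, 0, 0],
    [1, 0, 0, 0, 0, 0, 0],
    [1, 0, 0, 0, 0, 0, 0]
  ]
}}

```text
time_s: 17.27
ee_pos: [515.0, -42.1, 187.6]
eef_rot: [0.999, 0.051, 0.001, 0.001]
wrist_force: [0.1, -0.7, -3.6]
gripper_width: 39.5
```

```bash
python3 to.py 515 -42.6 187.6 5.8;python3 - <<'E'
from rig import *; from h import *
ci=camera_info("wrist");im=get_image("wrist");np.save("w15.npy",np.array(ci["extrinsics"]));cv2.imwrite("pics/w15.png",im[:,:,::-1]);crop(im,225,170,190,120,4,"pics/w15c.png")
im=get_image("side");ci=camera_info("side");print(proj(ci,[512,-43,76]));crop(im,320,190,100,80,7,"pics/s15.png")
E
```

```text
t 17.27 pos [515.  -42.1 187.6] d [-0.  -0.5 -0. ] rot [0.07 0.12 0.  ] F [ 0.1 -0.7 -3.6] w 39.5
[[376.04426384 246.80890751]]
```

View pics/w15c.png

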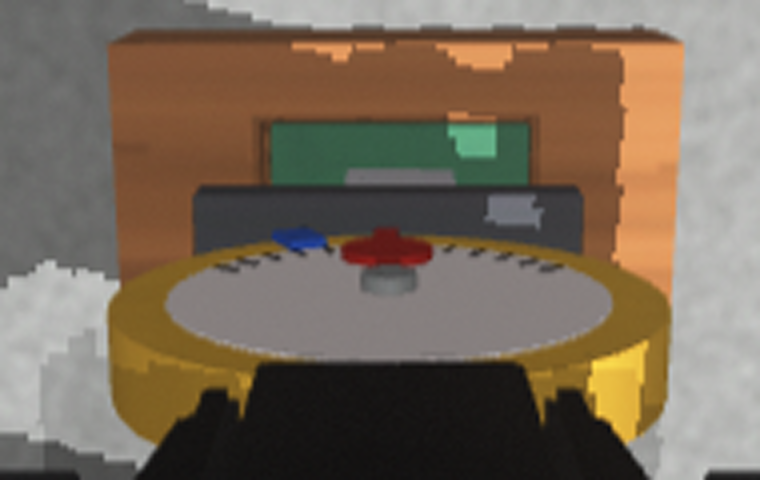

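View pics/s15.png

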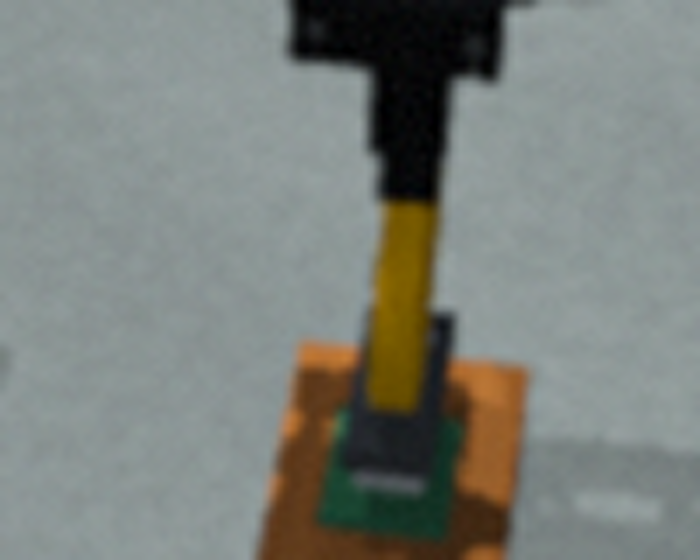

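Contact eased off because zero-motion rows re-target the measured pose. I'll press with a small downward command in each row.

>>> {"api": "step_arm", "payload": {
  "motion": [
    [1, 0, 0, -2, 0, 0, 0],
    [1, 0, 0, -2, 0, 0, 0],
    [1, 0, 0, -2, 0, 0, 0],
    [1, 0, 0, -2, 0, 0, 0]
  ]
}}

```text
time_s: 17.7
ee_pos: [516.1, -42.2, 187.2]
eef_rot: [0.999, 0.051, 0.002, 0.001]
wrist_force: [-4.2, 1.2, 6.0]
gripper_width: 40.1
```

```bash
python3 to.py 515 -42.6 187.6 5.8;python3 - <<'E'
from rig import *; from h import *
for i in range(3):
    im=get_image("wrist");o=observe();print(o["time_s"],o["wrist_force"].round(1),o["ee_pos"].round(1))
E
```

```text
t 17.7 pos [516.1 -42.2 187.2] d [-1.1 -0.4  0.4] rot [0.08 0.28 0.01] F [-4.2  1.2  6. ] w 40.1
17.75 [-3.7  0.5  5.9] [516.1 -42.2 187.2]
17.8 [-3.   1.   5.4] [516.1 -42.1 187.2]
17.85 [-3.7  1.2  4.8] [516.1 -42.2 187.2]
```

The press holds during camera calls, at about 9 N on the block. Step 2 should now be satisfied. I'll write a rocking planner that rolls the foot on the crest bar.

```bash
cat > rock.py <<'E'
import sys
from rig import *; from h import *
# rock.py theta [press mm]
th=float(sys.argv[1]);pr=float(sys.argv[2]) if len(sys.argv)>2 else 1.0
yaw=np.radians(5.8);ux=np.array([np.cos(yaw),np.sin(yaw),0]);uy=np.array([-ux[1],ux[0],0]);z=np.array([0,0,1.])
C=np.array([512.2,-42.6,66.0]);o=observe();p=o["ee_pos"]
T=R.from_quat(o["eef_rot"]).as_matrix();n0=-T[:,2];th0=np.arctan2(n0@uy,n0[2])
def tgt(th):
    n=np.cos(th)*z+np.sin(th)*uy;gy=np.cos(th)*uy-np.sin(th)*z
    return C+2.8*ux+121.6*n-10*th*gy,np.c_[ux,-gy,-n],n
P,M,n=tgt(th)
rv=(R.from_matrix(M)*R.from_quat(o["eef_rot"]).inv()).as_rotvec(degrees=True)
P0=tgt(th0)[0]
print("t",round(o["time_s"],2),"theta now",round(th0,3),"x-lean",round(float(n0@ux),3),"pos",p.round(1),"err here",(P0-p).round(1),"n-err",round(float((P0-p)@tgt(th0)[2]),2),"F",o["wrist_force"].round(1),"w",round(o["gripper_width"],1))
print("delta",(P-p).round(1),"rot",rv.round(1),"press add",(-pr*n).round(1))
E
python3 rock.py 0.15; python3 rock.py 0.4
```

```text
t 17.85 theta now 0.002 x-lean -0.005 pos [516.1 -42.2 187.2] err here [-1.1  0.1  0.4] n-err 0.4 F [-3.7  1.2  4.8] w 39.8
delta [-2.8 16.4 -0.7] rot [-8.5 -0.6 -0. ] press add [ 0.  -0.1 -1. ]
t 17.85 theta now 0.002 x-lean -0.005 pos [516.1 -42.2 187.2] err here [-1.1  0.1  0.4] n-err 0.4 F [-3.7  1.2  4.8] w 39.8
delta [-5.5 43.3 -7.6] rot [-22.7  -2.   -0.1] press add [ 0.  -0.4 -0.9]
```

>>> {"api": "step_arm", "payload": {
  "motion": [
    [1, -1, 5, -1, -2.8, -0.2, 0],
    [1, -1, 5.5, -1, -2.8, -0.2, 0],
    [1, -0.8, 5.5, -1.5, -2.8, -0.2, 0]
  ]
}}

```text
time_s: 18.1
ee_pos: [515.1, -28.4, 186.7]
eef_rot: [0.996, 0.047, 0.007, 0.077]
wrist_force: [-0.9, 0.6, -0.9]
gripper_width: 39.5
```

```bash
python3 rock.py 0.28
```

```text
t 18.1 theta now 0.154 x-lean -0.005 pos [515.1 -28.4 186.7] err here [-1.8  3.1 -0.3] n-err 0.2 F [-0.9  0.6 -0.9] w 39.5
delta [-3.2 16.8 -3.1] rot [-7.2 -0.4  0.3] press add [ 0.  -0.3 -1. ]
```

>>> {"api": "step_arm", "payload": {
  "motion": [
    [1, -1.5, 6, -1.5, -2.4, -0.1, 0.1],
    [1, -1, 6, -1.5, -2.4, -0.1, 0.1],
    [1, -0.7, 6, -2, -2.4, -0.1, 0.1]
  ]
}}

```text
time_s: 18.35
ee_pos: [512.9, -9.7, 183.1]
eef_rot: [0.989, 0.05, 0.009, 0.142]
wrist_force: [-0.1, -0.5, -2.3]
gripper_width: 39.9
```

```bash
python3 rock.py 0.38
```

```text
t 18.35 theta now 0.286 x-lean -0.004 pos [512.9  -9.7 183.1] err here [-1.1 -1.3  0.3] n-err -0.0 F [-0.1 -0.5 -2.3] w 39.9
delta [-2.2  8.7 -2.8] rot [-5.4 -0.3  0. ] press add [ 0.  -0.4 -0.9]
```

>>> {"api": "step_arm", "payload": {
  "motion": [
    [1, -1, 4, -1.5, -2.7, -0.2, 0],
    [1, -1, 4, -2, -2.6, -0.2, 0],
    [1, 0, 0, -2, 0, 0, 0]
  ]
}}

```text
time_s: 18.6
ee_pos: [512.2, 1.4, 179.4]
eef_rot: [0.98, 0.05, 0.013, 0.19]
wrist_force: [-3.4, 1.0, 8.0]
gripper_width: 39.5
```

```bash
python3 rock.py 0.4
```

```text
t 18.6 theta now 0.382 x-lean -0.007 pos [512.2   1.4 179.4] err here [-1.4 -2.1  0.9] n-err 0.08 F [-3.4  1.   8. ] w 39.5
delta [-1.6 -0.2  0.2] rot [-1.   0.3 -0.2] press add [ 0.  -0.4 -0.9]
```

θ is 0.382 with about 12 N on the block. I'll let the pointer settle with the target held, then look.

```bash
python3 - <<'E'
from rig import *; from h import *
for i in range(36): im=get_image("wrist")
ci=camera_info("wrist");np.save("w16.npy",np.array(ci["extrinsics"]));cv2.imwrite("pics/w16.png",im[:,:,::-1]);crop(im,225,170,190,120,4,"pics/w16c.png");crop(im,285,212,60,36,13,"pics/w16d.png",cv2.INTER_NEAREST)
E
python3 rock.py 0.4
```

```text
t 20.4 theta now 0.378 x-lean -0.007 pos [512.2   0.7 179.7] err here [-1.4 -1.9  0.8] n-err 0.07 F [-3.   3.8  6.1] w 40.0
delta [-1.6  0.5 -0.1] rot [-1.3  0.3  0. ] press add [ 0.  -0.4 -0.9]
```

View pics/w16c.png

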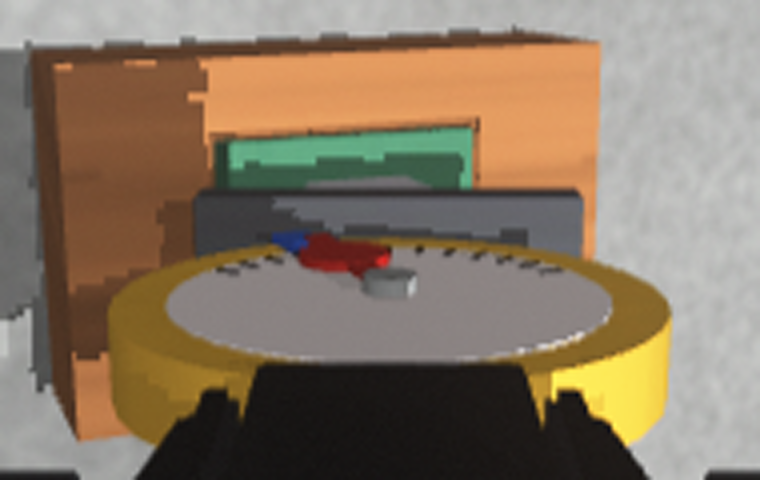

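View pics/w16d.png

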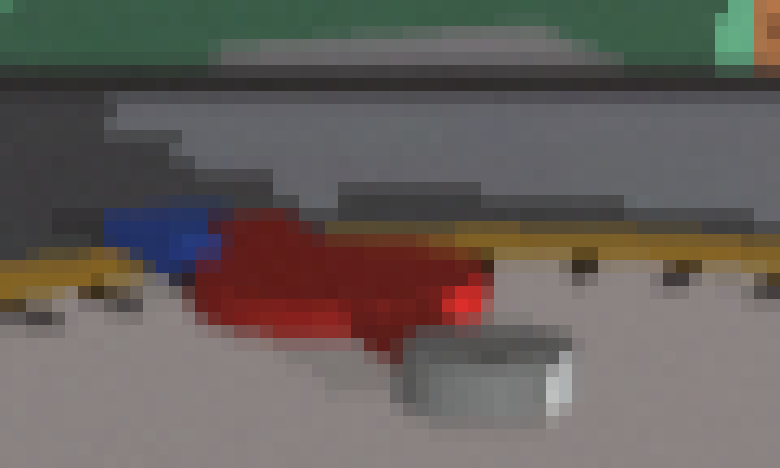

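The pointer has swung over to the mark's right edge, with the red nose at crop13 (262,215) and the blue mark spanning 105 to about 245. I'll model the projection to tell how much more lean is needed.

```bash
python3 - <<'E'
from mark import *
o=observe()
T=R.from_quat(o["eef_rot"]).as_matrix();gx=T[:,0];gz=-T[:,2];gy=np.cross(gz,gx)
piv=o["ee_pos"]+gx*(-2.8)+gz*(-111.6+62)
ci=camera_info("wrist");ci["extrinsics"]=np.load("w16.npy")
pr=lambda x,r,a:((proj(ci,piv+gx*x+gy*r*np.sin(a)-gz*r*np.cos(a))[0]+.5-[285,212])*13).round(0).tolist()
print("dial circle L/R bottom",pr(8,40,1.82),pr(8,40,-1.79),"hub 8/13",pr(8,0,0),pr(13,0,0))
for x in(8,9,10,11,12):
    print(x,"p0@44",pr(x,44,0),"p.378@30,44",pr(x,30,.378),pr(x,44,.378),"| mark .40,.44,.48 @36",[pr(x,36,a) for a in(.4,.44,.48)],"@44",[pr(x,44,a) for a in(.4,.44,.48)],"@50",[pr(x,50,a) for a in(.4,.44,.48)])
im=cv2.imread("pics/w15.png")[:,:,::-1];crop(im,285,212,60,36,13,"pics/w15d.png",cv2.INTER_NEAREST)
E
```

```text
dial circle L/R bottom [-250.0, 448.0] [1202.0, 441.0] hub 8/13 [476.0, 399.0] [475.0, 311.0]
8 p0@44 [478.0, 220.0] p.378@30,44 [297.0, 279.0] [226.0, 231.0] | mark .40,.44,.48 @36 [[254.0, 259.0], [232.0, 261.0], [211.0, 263.0]] @44 [[211.0, 232.0], [186.0, 235.0], [160.0, 237.0]] @50 [[181.0, 213.0], [152.0, 216.0], [123.0, 219.0]]
9 p0@44 [478.0, 205.0] p.378@30,44 [297.0, 263.0] [225.0, 216.0] | mark .40,.44,.48 @36 [[254.0, 243.0], [232.0, 246.0], [211.0, 248.0]] @44 [[211.0, 217.0], [185.0, 219.0], [160.0, 222.0]] @50 [[181.0, 198.0], [152.0, 201.0], [123.0, 204.0]]
10 p0@44 [478.0, 190.0] p.378@30,44 [297.0, 247.0] [225.0, 200.0] | mark .40,.44,.48 @36 [[254.0, 228.0], [232.0, 230.0], [211.0, 232.0]] @44 [[211.0, 202.0], [185.0, 204.0], [160.0, 207.0]] @50 [[180.0, 183.0], [151.0, 186.0], [123.0, 189.0]]
11 p0@44 [478.0, 175.0] p.378@30,44 [297.0, 231.0] [225.0, 185.0] | mark .40,.44,.48 @36 [[253.0, 212.0], [232.0, 214.0], [210.0, 217.0]] @44 [[211.0, 186.0], [185.0, 189.0], [159.0, 192.0]] @50 [[180.0, 168.0], [151.0, 171.0], [122.0, 174.0]]
12 p0@44 [478.0, 160.0] p.378@30,44 [297.0, 216.0] [225.0, 170.0] | mark .40,.44,.48 @36 [[253.0, 197.0], [232.0, 199.0], [210.0, 201.0]] @44 [[210.0, 171.0], [185.0, 174.0], [159.0, 176.0]] @50 [[180.0, 153.0], [151.0, 156.0], [122.0, 159.0]]
```

View pics/w15d.png

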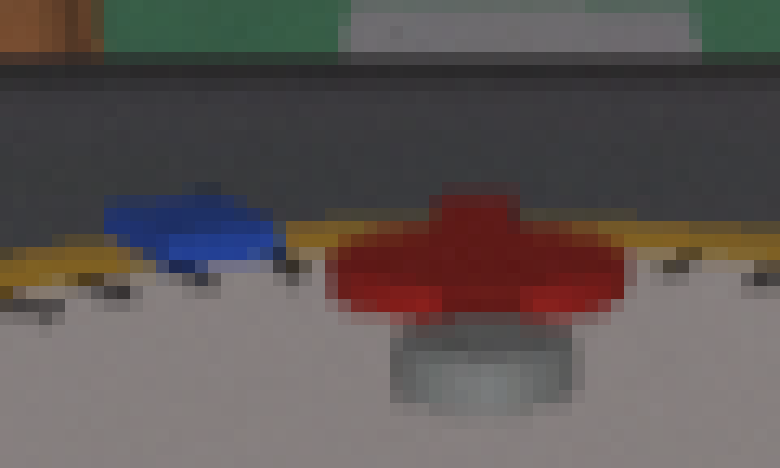

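By the model, the pointer reads about 0.378, the same as the tool lean, and the mark sits at about 0.45. I'll rock a further 0.07 rad.

```bash
python3 rock.py 0.45
```

```text
t 20.4 theta now 0.378 x-lean -0.007 pos [512.2   0.7 179.7] err here [-1.4 -1.9  0.8] n-err 0.07 F [-3.   3.8  6.1] w 40.0
delta [-2.2  5.6 -2.2] rot [-4.2  0.   0. ] press add [ 0.  -0.4 -0.9]
```

>>> {"api": "step_arm", "payload": {
  "motion": [
    [1, -0.5, 3.5, -2, -2, 0, 0],
    [1, -0.5, 3.5, -2.2, -2, 0, 0],
    [1, 0, 0, -2, -0.2, 0, 0]
  ]
}}

```text
time_s: 20.65
ee_pos: [513.3, 7.7, 176.7]
eef_rot: [0.974, 0.047, 0.014, 0.223]
wrist_force: [-5.1, 5.8, 12.4]
gripper_width: 40.1
```

```bash
python3 rock.py 0.45;python3 - <<'E'
from rig import *; from h import *
for i in range(36): im=get_image("wrist")
crop(im,285,212,60,36,13,"pics/w17d.png",cv2.INTER_NEAREST);cv2.imwrite("pics/w17.png",im[:,:,::-1])
E
python3 rock.py 0.45
```

```text
t 20.65 theta now 0.45 x-lean -0.005 pos [513.3   7.7 176.7] err here [-3.3 -1.4  0.7] n-err 0.18 F [-5.1  5.8 12.4] w 40.1
delta [-3.3 -1.4  0.7] rot [-0.1  0.4  0.2] press add [ 0.  -0.4 -0.9]
t 22.45 theta now 0.447 x-lean -0.005 pos [513.1   7.4 176.9] err here [-3.1 -1.4  0.6] n-err 0.09 F [-4.1  4.2  6.3] w 39.6
delta [-3.1 -1.1  0.5] rot [-0.2  0.4  0.3] press add [ 0.  -0.4 -0.9]
```

View pics/w17d.png

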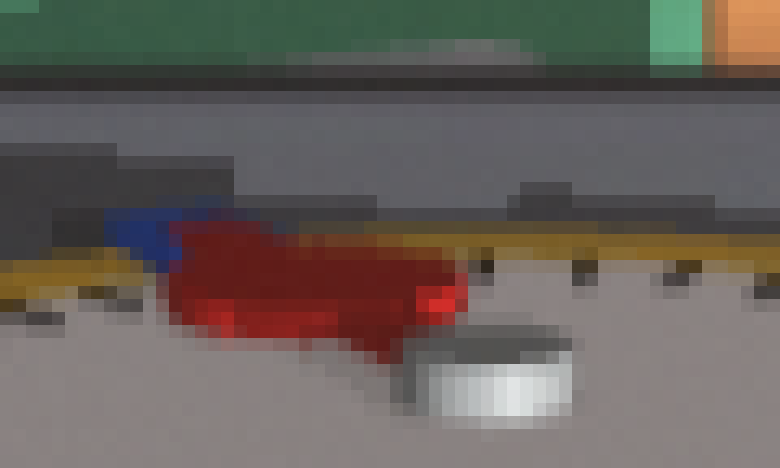

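The pointer nose now overlaps the mark, with the nose centre near crop 215 and the mark centre near 192–195. I'll fit the mark's outline in the unobstructed picture to get a better angle.

```bash
cat > fit.py <<'E'
from mark import *
from scipy.optimize import differential_evolution
im=cv2.imread("pics/w15.png")[:,:,::-1].astype(float)
# pose at w15: recovered from extrinsics using the fixed camera-in-tool transform
o=observe();ciN=camera_info("wrist");E=np.array(ciN["extrinsics"])
Tt=np.eye(4);Tt[:3,:3]=R.from_quat(o["eef_rot"]).as_matrix();Tt[:3,3]=o["ee_pos"]
C_in_T=np.linalg.inv(Tt)@E
E15=np.load("w15.npy");T15=E15@np.linalg.inv(C_in_T);print("tcp15",T15[:3,3].round(1))
gx=T15[:3,0];gz=-T15[:3,2];gy=np.cross(gz,gx);piv=T15[:3,3]-2.8*gx+gz*(62-111.6)
ci=dict(ciN);ci["extrinsics"]=E15
X0,Y0,W,H=288,222,24,14;S=10
roi=im[Y0:Y0+H,X0:X0+W];blue=np.clip((roi[...,2]-np.maximum(roi[...,0],roi[...,1]))/45,0,1)
print((blue*9).astype(int))
def render(p,du):
    a,r1,L,w,h=p[:5];r2=r1+L
    er=np.array([np.sin(a),-np.cos(a)]);et=np.array([np.cos(a),np.sin(a)])
    P=[]
    for x in(8,8+h):
        for r in(r1,r2):
            for t in(-w/2,w/2):
                y,z=er*r+et*t;P.append(piv+gx*x+gy*y+gz*z)
    q=proj(ci,P)+[du,0];hull=cv2.convexHull(((q-[X0,Y0]+.5)*S).astype(np.float32)).astype(np.int32)
    m=np.zeros((H*S,W*S),np.uint8);cv2.fillConvexPoly(m,hull,255);return cv2.resize(m,(W,H),interpolation=cv2.INTER_AREA)/255.
for du in(0,.4,.8):
    f=lambda p:((render(p,du)-blue)**2).sum()
    for s in(1,2):
        r=differential_evolution(f,[(.2,.55),(30,44),(4,16),(2,12),(0.5,4)],seed=s,maxiter=150,popsize=12,tol=1e-8);print(du,r.x.round(3),round(r.fun,2))
E
python3 fit.py
```

```text
tcp15 [515.  -42.  188.1]
[[0 0 0 0 0 0 0 0 0 0 1 0 0 0 0 0 0 0 0 0 0 0 0 0]
 [0 0 0 0 0 0 0 0 0 0 0 0 0 1 0 0 0 0 0 0 0 0 0 0]
 [0 0 0 0 0 0 0 0 0 0 0 0 0 0 0 0 0 0 0 0 0 0 0 0]
 [0 0 0 0 0 0 0 0 0 0 0 0 0 0 0 0 0 0 0 0 0 0 0 0]
 [0 0 0 0 0 0 0 0 0 0 0 1 2 1 0 0 0 0 0 0 0 0 0 0]
 [0 0 0 0 0 4 5 6 5 8 8 8 8 8 8 4 0 0 0 0 0 0 0 0]
 [0 0 0 0 0 9 9 9 9 9 9 9 9 9 9 9 8 4 0 0 0 0 0 0]
 [0 0 0 0 0 9 9 9 9 9 9 9 9 9 9 9 9 9 1 0 0 0 0 0]
 [0 0 0 0 0 0 7 9 9 9 9 9 9 9 9 9 9 9 6 0 0 0 0 0]
 [0 0 0 0 0 0 0 0 7 9 9 9 9 9 9 9 9 9 5 0 0 0 0 0]
 [0 0 0 0 0 0 0 0 0 5 7 8 8 4 4 4 3 1 0 0 0 0 0 0]
 [0 0 0 0 0 0 0 0 0 0 0 0 1 0 0 0 0 0 0 0 0 0 0 0]
 [0 0 0 0 0 0 0 0 0 0 0 0 0 0 0 0 0 0 0 0 0 0 0 0]
 [0 0 0 0 0 0 0 0 0 0 0 0 0 0 0 0 0 0 0 0 0 0 0 0]]
0 [ 0.457 35.257 11.268  7.29   2.123] 1.35
0 [ 0.457 35.313 11.252  7.282  2.111] 1.35
0.4 [ 0.466 35.248 11.213  7.21   2.147] 1.37
0.4 [ 0.464 35.43  11.298  7.22   2.101] 1.35
0.8 [ 0.473 35.387 11.105  7.184  2.215] 1.35
0.8 [ 0.471 35.669 11.182  7.249  2.074] 1.41
```

The fit gives the mark at 0.46 ± 0.01 rad, and the pointer is at about 0.447. I'll nudge slightly and keep a light press.

>>> {"api": "step_arm", "payload": {
  "motion": [
    [1, -0.2, 1, -1.8, -1, 0, 0],
    [1, 0, -0.2, -1.8, 0, 0, 0]
  ]
}}

```text
time_s: 22.62
ee_pos: [514.2, 8.8, 176.3]
eef_rot: [0.972, 0.045, 0.016, 0.229]
wrist_force: [-4.7, 4.3, 10.3]
gripper_width: 39.6
```

```bash
python3 rock.py 0.46;python3 - <<'E'
from rig import *; from h import *
for i in range(40):
    im=get_image("wrist")
    if i==20: print(observe()["wrist_force"].round(1))
crop(im,225,170,190,120,4,"pics/w18c.png");crop(im,285,212,60,36,13,"pics/w18d.png",cv2.INTER_NEAREST);cv2.imwrite("pics/w18.png",im[:,:,::-1])
im=get_image("top");crop(im,290,245,100,80,7,"pics/t18.png");im=get_image("side");crop(im,320,190,100,90,7,"pics/s18.png")
E
python3 rock.py 0.46
```

```text
t 22.62 theta now 0.463 x-lean -0.006 pos [514.2   8.8 176.3] err here [-4.3 -1.2  0.6] n-err 0.17 F [-4.7  4.3 10.3] w 39.6
delta [-4.3 -1.5  0.7] rot [0.1 0.6 0.4] press add [ 0.  -0.4 -0.9]
[-3.8  3.8  8.3]
t 24.72 theta now 0.463 x-lean -0.006 pos [514.1   8.8 176.3] err here [-4.2 -1.2  0.6] n-err 0.16 F [-3.   4.6  8.3] w 39.7
delta [-4.2 -1.5  0.7] rot [0.1 0.6 0.4] press add [ 0.  -0.4 -0.9]
```

View pics/w18d.png

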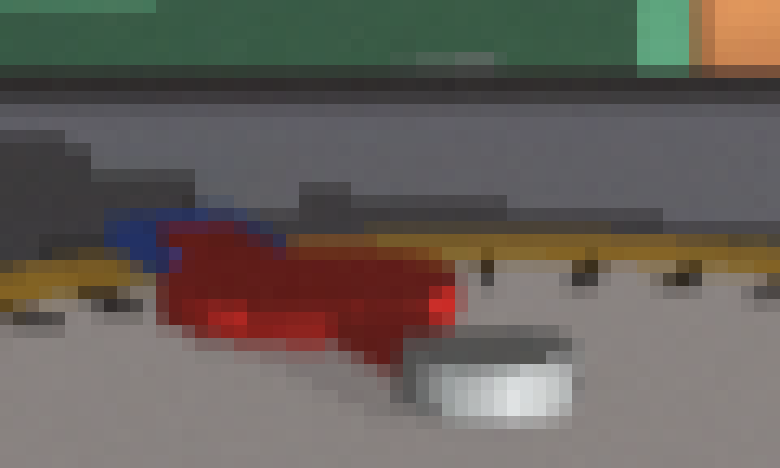

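View pics/s18.png

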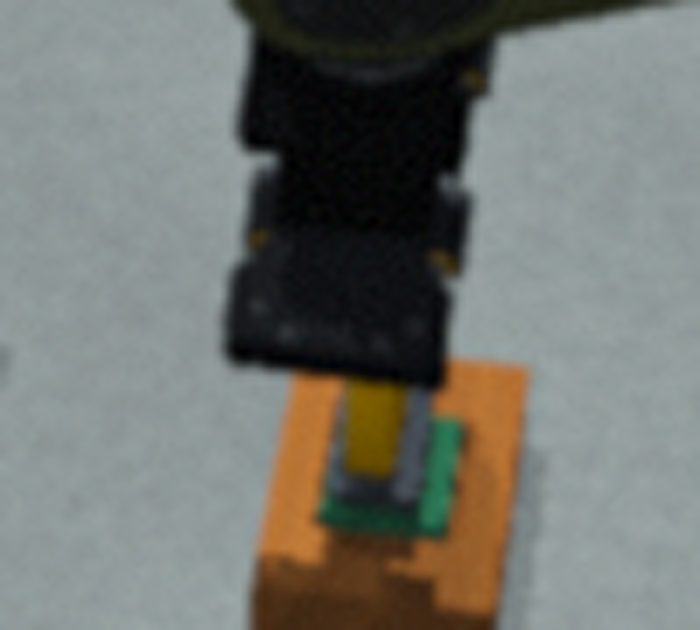

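View pics/w18.png

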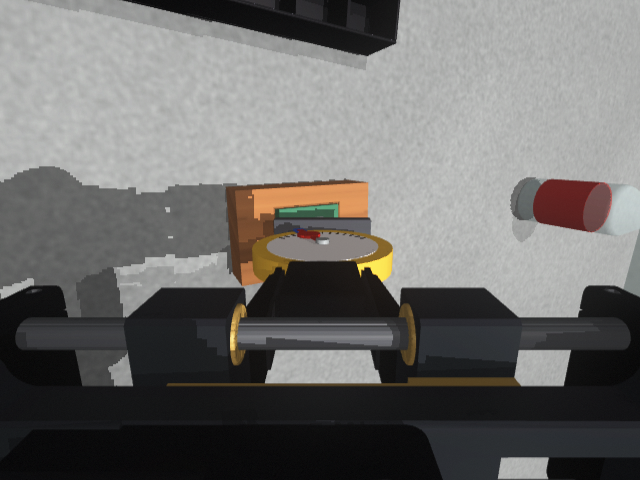

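The pointer nose at about (205,222) now lies within the blue mark, which shows on both sides of it. Contact is steady at about 12 N, and the block looks flat in the pocket. I'll hand in.

```bash
python3 - <<'E'
from rig import *
o=observe();print(o["time_s"],o["wrist_force"].round(1),abs(o["qvel"]).max().round(4));print(close_job());o=observe();print(o["time_s"],o["wrist_force"].round(1),o["ee_pos"].round(1))
E
```

```text
24.7167 [-3.   4.6  8.3] 0.0026
the job is handed in; nothing more can be done
None
the job is handed in; nothing more can be done
```

I seated the green stud block in the bearer's pocket and let it go. I then gripped the gauge by its handle, set it on the crest upright, rocked it until the pointer lay on the mark, and handed in at 24.7 s with the gauge still gripped. The hand-in gave no verdict.

**Last checks**
- **Block:** right after release it measured about 1.7 mm from the pocket centre and within 0.15° of square. It still looked flat in the last picture, though I did not re-measure it once the gauge was pressing on it.
- **Gauge:** the grip held at 39.7 mm and the arm was at rest. The contact force on the block was about 12 N, estimated from the wrist force and the gauge's weight.
- **Pointer:** it settled at about 0.463 rad, taken from the tool's lean. The outline fit put the mark at 0.46 to 0.47. In the last picture the pointer nose lay over the mark, with blue showing on both sides.
- **Bottle, tray and pot:** they were never touched on any route I took, but I did not re-measure their positions at the end.

**What failed or disagreed**
- **First grasp missed:** the pictures showed the fingertips about 16 mm behind the reported tool point, not 14 mm ahead of it. The fingers closed above the crest without moving the block, and I corrected for this from then on.
- **Contact relaxed once:** rows with no motion reset the arm's target, so I pressed again before rocking.
- **Mark position by eye:** judged directly from the picture just before the final nudge, the mark looked up to 0.03 rad further over than the fit said. Even so, the tip would be only about 1 mm off, inside the 3.5 mm limit.

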